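Put the desk caddy in order

TASK

Put the five loose things that lie in a row at the front of the desk away in the caddy behind them: lay the stapler in its long trough and the eraser in its short tray, which stand at the two ends. Snap the fat black marker into the spring clips right beside the stapler's trough, as it labels the packets that are stapled there, and a highlighter into each of the two clip stations that remain; press each one down until it sits fully home in both its front and back clips, roughly centred end to end. Leave everything lying still.

Things in the scene. Friction and masses are not known exactly. Their poses are not given: they have to be found in the camera images.
- stapler: red and grey desk stapler lying on its foot, 145 x 36 x 56 mm. Origin: middle of its underside; x along its length, y across, z up. Its upper arm is 26 mm wide between 32 and 56 mm above the origin: grip it there across y. 0.24 kg.
- marker: fat black marker lying down, 19 mm wide, 135 mm long, 20 mm high. Origin: middle of its underside; y along its length, x across: grip it across x at the middle.
- highlighter_1: one of two alike yellow highlighters lying down, thinner than the marker: 16 mm wide, 120 mm long, 12 to 14 mm high. Origin: middle of its underside; y along its length, x across: grip it across x at the middle. The two may be swapped.
- highlighter_2: the other highlighter, the same as highlighter_1.
- eraser: white eraser in a blue card sleeve, 23 mm wide, 56 mm long, 12 mm high. Origin: middle of its underside; y along its length, x across: grip it across x at the middle.
- stapler_bed: long black trough with low walls at one end of the caddy, 165 mm long (x), 56 mm wide (y); inside 157 x 48 mm. The stapler lies in it lengthwise, either way round. Origin: middle of its underside, 10 mm above the desk; floor 4 mm above the origin, wall tops 11 mm. 60 mm from the middle of the nearest clip station. Level and fixed. It may stand at the right or the left end.
- eraser_rest: short black tray at the other end of the caddy, 100 mm long (x), 47 mm wide (y); inside 72 x 39 mm, with 48 mm wide thumb gaps in the middle of both long walls. The eraser lies in it lengthwise, either way round. Origin: middle of its underside, 10 mm above the desk; floor 4 mm above the origin, wall tops 11 mm. Level and fixed.
- clip_1: one of three alike fixed clip stations in a row, 52 mm apart (in any order): a narrow black base along its x axis with a steel spring clip 38 mm in front (-x) and one 38 mm behind (+x) its middle, 14 mm wide each; between them is room for fingers. Origin: middle of the underside, 10 mm above the desk. A tool lies in both clips along x, either way round.
- clip_2: another clip station, as clip_1. A clip has two bent leaves, at +y and -y. Between them the flared mouth is 30 mm wide at 50 mm above the origin, narrows to 12 mm at 31 mm and widens to 20 mm below. The tool's underside rests on two seats 16 mm above the origin.
- clip_3: another clip station, as clip_1. Pushed straight down, a tool spreads the springy leaves (about 3 to 10 N for both clips together) until it stands on both seats; they then hold it down (highlighter) or by its sides (marker).
Not all that is in view belongs to the job. Leave any pink look-alike of the highlighter_1 alone.

How it is judged:
At the end, for the whole second after the job is handed in: Stapler flat in its trough (10 mm), eraser flat in its tray (13 mm), marker in the station next to the trough, highlighters in the other two; each seated within 3 mm of seat height in both clips, 5 mm sideways, 20 mm endways, 0.12 rad; all at rest (x of stapler in the frame of stapler_bed between -0.01 and 0.01 m and y of stapler in the frame of stapler_bed between -0.01 and 0.01 m and z of stapler in the frame of stapler_bed between 0.0015 and 0.0075 m and angle between the x axis of stapler and the x axis of stapler_bed, either way round below 0.3 rad and angle between each of stapler, eraser's own z axis and vertical below 0.06 rad and x of eraser in the frame of eraser_rest between -0.013 and 0.013 m and y of eraser in the frame of eraser_rest between -0.013 and 0.013 m and z of eraser in the frame of eraser_rest between 0.0015 and 0.0075 m and angle between the y axis of eraser and the x axis of eraser_rest, either way round below 0.3 rad and (((x of marker in the frame of clip_1 between -0.02 and 0.02 m and y of marker in the frame of clip_1 between -0.005 and 0.005 m and z of marker in the frame of clip_1 between 0.0135 and 0.0195 m and angle between the y axis of marker and the x axis of clip_1, either way round below 0.12 rad) and horizontal distance between clip_1 and stapler_bed below 0.08 m) or ((x of marker in the frame of clip_2 between -0.02 and 0.02 m and y of marker in the frame of clip_2 between -0.005 and 0.005 m and z of marker in the frame of clip_2 between 0.0135 and 0.0195 m and angle between the y axis of marker and the x axis of clip_2, either way round below 0.12 rad) and horizontal distance between clip_2 and stapler_bed below 0.08 m) or ((x of marker in the frame of clip_3 between -0.02 and 0.02 m and y of marker in the frame of clip_3 between -0.005 and 0.005 m and z of marker in the frame of clip_3 between 0.0135 and 0.0195 m and angle between the y axis of marker and the x axis of clip_3, either way round below 0.12 rad) and horizontal distance between clip_3 and stapler_bed below 0.08 m)) and ((x of highlighter_1 in the frame of clip_1 between -0.02 and 0.02 m and y of highlighter_1 in the frame of clip_1 between -0.005 and 0.005 m and z of highlighter_1 in the frame of clip_1 between 0.0135 and 0.0195 m and angle between the y axis of highlighter_1 and the x axis of clip_1, either way round below 0.12 rad) or (x of highlighter_1 in the frame of clip_2 between -0.02 and 0.02 m and y of highlighter_1 in the frame of clip_2 between -0.005 and 0.005 m and z of highlighter_1 in the frame of clip_2 between 0.0135 and 0.0195 m and angle between the y axis of highlighter_1 and the x axis of clip_2, either way round below 0.12 rad) or (x of highlighter_1 in the frame of clip_3 between -0.02 and 0.02 m and y of highlighter_1 in the frame of clip_3 between -0.005 and 0.005 m and z of highlighter_1 in the frame of clip_3 between 0.0135 and 0.0195 m and angle between the y axis of highlighter_1 and the x axis of clip_3, either way round below 0.12 rad)) and ((x of highlighter_2 in the frame of clip_1 between -0.02 and 0.02 m and y of highlighter_2 in the frame of clip_1 between -0.005 and 0.005 m and z of highlighter_2 in the frame of clip_1 between 0.0135 and 0.0195 m and angle between the y axis of highlighter_2 and the x axis of clip_1, either way round below 0.12 rad) or (x of highlighter_2 in the frame of clip_2 between -0.02 and 0.02 m and y of highlighter_2 in the frame of clip_2 between -0.005 and 0.005 m and z of highlighter_2 in the frame of clip_2 between 0.0135 and 0.0195 m and angle between the y axis of highlighter_2 and the x axis of clip_2, either way round below 0.12 rad) or (x of highlighter_2 in the frame of clip_3 between -0.02 and 0.02 m and y of highlighter_2 in the frame of clip_3 between -0.005 and 0.005 m and z of highlighter_2 in the frame of clip_3 between 0.0135 and 0.0195 m and angle between the y axis of highlighter_2 and the x axis of clip_3, either way round below 0.12 rad)) and linear speed of each of stapler, marker, highlighter_1, highlighter_2, eraser below 0.02 m/s); the robot touches nothing.
It also fails if it takes over 115 s, if anything falls off the work surface, if the arm or the gripper's body presses on something with over 40 N, if the wrist force passes 120 N, or if a joint passes its speed limit or range.

ROBOT

A 7-joint arm with a two-finger parallel gripper is mounted at the origin on a cart in front of the work surface, level with it; the furniture and walls round the work are solid. World frame = base frame: x ahead of the robot, y to its left, z up, the work surface at z = 0. Lengths are in m, angles in rad, forces in N, time in s.
With the tool pointing down it reaches from about 0.425 to 0.925 m from the base axis. Payload 6.8 kg.
Tool frame: the origin (TCP) lies at the very end of the fingers, on their centre line; the grasp point (between the pads) lies 19 mm behind it; z points along the fingers, y is the line along which they close (so a half turn about z gives the same grasp; the last joint's range is limited). The gripper opens to 85 mm and grips with 20 to 120 N. Pads are 22 mm wide; open, the fingers measure 114 mm over their backs; the gripper's body (76 mm by 85 mm) begins 54 mm behind the grasp point. The pads swing forward as they close: fully open they stand 13 mm farther back than shut.
Start: joints at [1.16, 0.477, 0.022, 1.555, -0.011, 1.109, -0.083], TCP at [0.201, -0.644, 0.231] pointing down, gripper open.
Joint ranges: [-2.96, 2.96], [-0.34, 2.1], [-1.41, 1.46], [0.24, 2.44], [-1.37, 4.51], [0.17, 1.92], [-2.96, 2.96]. Speed limits (rad/s): [2.39, 2.39, 3.14, 3.14, 3.14, 3.14, 3.14].

INTERFACE

Orientations are given as a rotation vector (axis times angle).
In Python, from bench import get_obs, grab_frame, hand_in gives the robot as it stands.
- The arm moves only by the tool drive_tool, never from a script. Its argument "rows" is a list of rows, each an object with "offset": the shift along the tool's x, y, z as a fraction of full scale, a list of three; "rotation": the turn, a rotation vector about the tool's x, y, z as a fraction of full scale, a list of three; "claw": the opening, from 0 (shut) to 1 (fully open). In form: [{"offset": [tx, ty, tz], "rotation": [wx, wy, wz], "claw": claw}, ...]. A call has 1 to 20 rows; each row is the pose to reach, as a shift and turn from the pose commanded when the call began, along the tool's axes at that moment; what a row does not reach only later rows make up. Full scale, the value 1, is 0.15 m for a shift and 2 rad for a turn. A row lasts 1/12 s, in which the tool goes at most 41.7 mm and 7.16 degrees, less where a joint would pass 70% of its speed; a pose out of reach is approached as far as the arm can. A call with a number of a shift or a turn outside -1 to 1 is refused whole. A call with a gripper value outside its range is refused whole. The fingers move at their own pace and stop on an object; "force" is the grip in N (left out, the last holds). Time passes only in rows, so rows that repeat a pose let the fingers close. It gives the time, the measured TCP pose, the force, the opening and the grip force at its end, in the units of the state.
- get_obs(): the state, without advancing time (a new reading comes with each control period).
- grab_frame(name): name is "side" or "top"; returns a dict with "frame" (400x640x3 uint8, red, green, blue), "z_map" (400x640 float32, m along the optical axis (not along the pixel's ray), 0 where there is no reading), "vfov" (degrees; the focal length in pixels is half the picture's height over the tangent of half this angle, whatever the lens; pixels are square), "cx", "cy" (the principal point, pixels), "R" (3x3) and "t" (3): a world point X has camera coordinates R X + t. Camera axes: x right, y down, z forward; pixel columns grow to the right and rows downward; lengths in m; the calibration is good to about 2 mm. A picture is of the moment at which its call begins.
- hand_in(): hands the job in; it is judged then, once.
The state is a dict: "clock": time; "joints": joint angles; "qvel": joint speeds; "tau": joint torques, N m; "tcp_pos": TCP position; "orientation": TCP orientation; "contact_force": force on the tool from outside, world axes, zero at the start; "moment": the same for the moment, N m; "grip_width": finger opening in m; "gripper_force": force on a finger pad.
Only numpy, scipy, OpenCV 4.12 (cv2) and the standard library are available. Lean on these libraries where they do the work, as an engineer would, in place of code of your own. Each camera call takes 0.05 s, during which the arm holds its last target. There are 200 camera calls.

## Working session

There is one attempt and no reset: what is moved stays moved. The work goes in short steps, Python scripts to look and compute and a tool call to move; the robot and the scene stay as the last step left them, time stands still between calls to the robot, and variables do not carry over. Pictures are saved under pics/ and viewed, at most 14 in all, crops included, and the job is handed in when it is done.

Besides the shell and the picture viewer there is one more tool, called by a JSON object that holds its "api" and its "payload". drive_tool: Moves the arm, as the interface text tells. Its arguments: {"type":"object","properties":{"rows":{"type":"array","items":{"type":"object","properties":{"offset":{"type":"array","items":{"type":"number"}},"rotation":{"type":"array","items":{"type":"number"}},"claw":{"type":"number"}}}},"force":{"type":"number"}},"required":["rows"]}

```bash
mkdir -p pics; cat > h.py <<'E'
import numpy as np, cv2
from bench import get_obs, grab_frame, hand_in
def K(f):
    h=f["frame"].shape[0]; return h/2/np.tan(np.radians(f["vfov"])/2)
def pts(f):
    z=f["z_map"]; v,u=np.mgrid[:z.shape[0],:z.shape[1]]; k=K(f)
    c=np.stack([(u-f["cx"])/k*z,(v-f["cy"])/k*z,z],-1)
    return (c-np.array(f["t"]))@np.array(f["R"])
def ray(f,u,v,zw):
    R=np.array(f["R"]);o=-R.T@np.array(f["t"]);d=R.T@np.array([(u-f["cx"])/K(f),(v-f["cy"])/K(f),1.])
    return o+d*(zw-o[2])/d[2]
def save(f,n): cv2.imwrite("pics/"+n,f["frame"][...,::-1])
E
python3 - <<'E'
from h import *
for n in("top","side"):
    f=grab_frame(n); save(f,n+"0.png"); np.savez(n+"0.npz",**f); R=np.array(f["R"]);print(n,f["vfov"],f["cx"],f["cy"],-R.T@np.array(f["t"]),R.round(2).tolist())
o=get_obs();print({k:np.round(v,3) for k,v in o.items()})
E
```

```text
top 44.55797540669415 319.1075736379394 196.3078721547046 [0.35201151 0.08303571 1.25377682] [[0.0, -1.0, 0.0], [-0.98, -0.0, -0.19], [0.19, -0.0, -0.98]]
side 43.64039061919612 313.85046542703094 196.07122207486842 [-0.07855733 -1.12200407  0.95152114] [[0.87, -0.5, 0.02], [-0.26, -0.49, -0.83], [0.42, 0.71, -0.56]]
{'clock': np.float64(0.1), 'joints': array([ 1.16 ,  0.478,  0.022,  1.556, -0.011,  1.109, -0.083]), 'qvel': array([ 0.001, -0.003,  0.001, -0.002, -0.   ,  0.   , -0.002]), 'tau': array([ 5.0000e-03, -5.9776e+01,  1.6140e+00, -2.8195e+01,  1.3000e-02,
        5.0000e-03,  0.0000e+00]), 'tcp_pos': array([ 0.201, -0.644,  0.23 ]), 'orientation': array([-3.104e+00, -4.740e-01,  1.000e-03]), 'contact_force': array([ 0.979, -0.11 , -0.696]), 'moment': array([-0.023,  0.063,  0.041]), 'gripper_force': np.float64(0.0), 'grip_width': np.float64(0.085)}
```

View pics/top0.png

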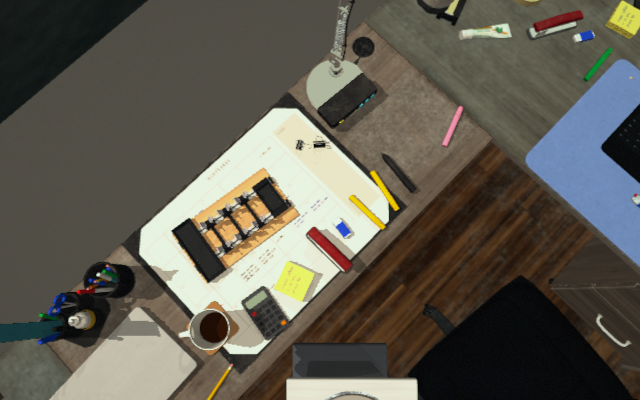

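View pics/side0.png

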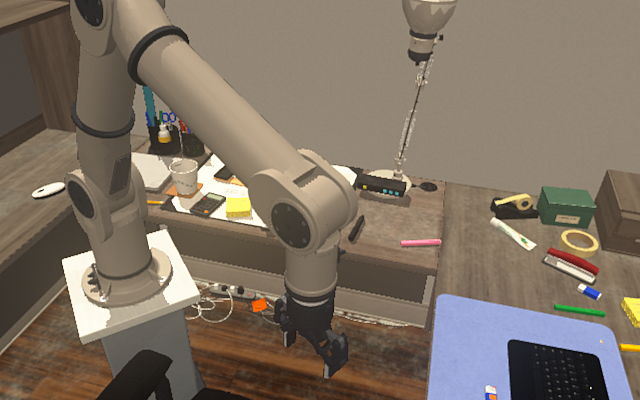

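The top view shows the caddy around (235,225): long trough at its left end (~(198,248)), short tray at its right end (~(272,193)). The row is stapler (328,250), eraser (343,229), highlighters (367,212) and (384,190), marker (398,172). The pink decoy is at (453,126). The arm hides all of this in the side view, so I'll measure from the top view.

```bash
python3 - <<'E'
from h import *
f=dict(np.load("top0.npz")); im=f["frame"]; P=pts(f)
c=im[90:300,150:430]; cv2.imwrite("pics/crop0.png",cv2.resize(c,(800,600),interpolation=cv2.INTER_CUBIC)[...,::-1])
for u,v in((250,130),(340,190),(430,160),(150,240)): print("desk",P[v,u].round(4))
hsv=cv2.cvtColor(im,cv2.COLOR_RGB2HSV); H,S,V=cv2.split(hsv)
yy,xx=np.mgrid[:400,:640]
def box(a,b,c,d): return (xx>=a)&(xx<b)&(yy>=c)&(yy<d)
M={"stapler":(((H<10)|(H>170))&(S>120)&box(295,360,215,280)),
"eraserblue":((H>95)&(H<130)&(S>100)&box(325,365,210,245)),
"hlA":((H>20)&(H<35)&(S>120)&box(345,388,185,235)),
"hlB":((H>20)&(H<35)&(S>120)&box(366,402,165,212)),
"marker":((V<75)&box(378,418,148,196)),
"trough":((V<50)&box(165,230,210,285)),
"tray":((V<50)&box(248,295,170,212))}
for n,m in M.items():
    k,l,s,ce=cv2.connectedComponentsWithStats(m.astype(np.uint8)); i=1+s[1:,4].argmax(); mm=l==i
    p=P[mm]; zz=np.percentile(p[:,2],[5,50,95])
    cs,_=cv2.findContours(mm.astype(np.uint8),0,2); 
    zt=zz[1]; q=np.array([ray(f,u,v,zt)[:2] for u,v in cs[0][:,0]] if len(cs)==1 else [ray(f,u,v,zt)[:2] for u,v in max(cs,key=len)[:,0]])
    r=cv2.minAreaRect((q*1000).astype(np.float32))
    d=np.linalg.svd(p[:,:2]-p[:,:2].mean(0))[2][0] if 0 else np.linalg.eigh(np.cov(p[:,:2].T))[1][:,1]
    print(n,s[i,4],"px",ce[i].round(1),"z",zz.round(4),"rect",np.round(r[0],1),np.round(r[1],1),round(r[2],1),"mean",p[:,:2].mean(0).round(4),"axis",np.degrees(np.arctan2(d[1],d[0])).round(1))
E
```

```text
desk [0.7795 0.2655 0.004 ]
desk [ 0.6169  0.0251 -0.0018]
desk [ 0.6989 -0.215  -0.0015]
desk [ 0.4843  0.515  -0.0016]
stapler 540 px [330.  248.7] z [0.0433 0.0505 0.0567] rect [459.   53.5] [133.6  26. ] 45.1 mean [0.4583 0.0534] axis 45.3
eraserblue 119 px [342.8 228.9] z [0.0075 0.0115 0.0154] rect [512.3  19.2] [34.8 22.2] 36.8 mean [0.5122 0.0192] axis -140.6
hlA 261 px [366.8 211.8] z [0.0043 0.0107 0.0151] rect [556.7 -43.3] [120.1  14.9] 44.2 mean [ 0.557 -0.043] axis 45.6
hlB 287 px [384.5 190.7] z [-0.0001  0.0103  0.0151] rect [614.6 -89.3] [123.3  17.4] 31.7 mean [ 0.6119 -0.0898] axis -154.9
marker 385 px [400.1 174.1] z [-0.0038  0.0134  0.0191] rect [ 660.1 -128.5] [137.1  23.1] 39.3 mean [ 0.6563 -0.1314] axis -145.5
trough 1366 px [198.4 249.9] z [0.0101 0.0141 0.0211] rect [458.8 386.3] [162.8  57.2] 37.3 mean [0.4573 0.3836] axis -135.6
tray 597 px [269.9 196.4] z [0.0099 0.0145 0.0222] rect [596.9 204.3] [98.4 50.9] 39.5 mean [0.5947 0.2065] axis -143.0
```

View pics/crop0.png

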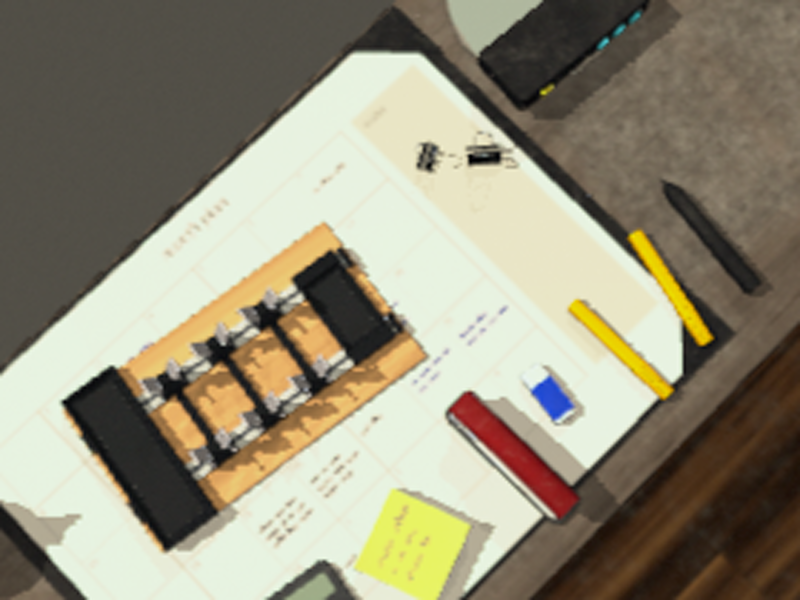

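The crop confirms the layout: trough at the left end, then three clip stations, then the tray at the right. The measured sizes match the given ones. Next I'll refine the clip leaves, stapler, eraser and marker using depth.

```bash
python3 - <<'E'
from h import *
f=dict(np.load("top0.npz")); im=f["frame"]; P=pts(f); hsv=cv2.cvtColor(im,cv2.COLOR_RGB2HSV);H,S,V=[a.astype(int) for a in cv2.split(hsv)]
yy,xx=np.mgrid[:400,:640]
def box(a,b,c,d): return (xx>=a)&(xx<b)&(yy>=c)&(yy<d)
def rect(n,m,zp=None,er=False):
    k,l,s,ce=cv2.connectedComponentsWithStats(m.astype(np.uint8)); i=1+s[1:,4].argmax(); mm=l==i
    q=np.array([(P[v,u,:2] if zp is None else ray(f,u,v,zp)[:2]) for v,u in np.argwhere(mm)])
    r=cv2.minAreaRect((q*1000).astype(np.float32)); d=np.linalg.eigh(np.cov(q.T))[1][:,1]
    print(n,s[i,4],np.round(r[0],1),np.round(r[1],1),round(r[2],1),"mean",q.mean(0).round(4),"ax",(np.degrees(np.arctan2(d[1],d[0]))%180).round(1))
# wood board
rect("wood",(H>8)&(H<22)&(S>70)&(V>130)&box(160,310,160,290),.01)
rect("stapler depth",(P[...,2]>.012)&box(295,360,215,280))
rect("eraser depth",(P[...,2]>.0065)&box(325,362,210,244),.012)
rect("eraser white/blue",(((V>225)|((H>95)&(H<130)&(S>100)))&box(328,360,214,243)&(P[...,2]>.004)),.012)
rect("hlA",(H>20)&(H<35)&(S>170)&(V>110)&box(345,388,185,235),.009)
rect("hlB",(H>20)&(H<35)&(S>170)&(V>110)&box(366,402,165,212),.009)
for t in(45,55,65): rect("marker%d"%t,(V<t)&box(378,418,148,196),.012)
rect("marker depth",(P[...,2]>.009)&box(378,418,148,196),.012)
# leaves
a=np.radians(37.2); c,s=np.cos(a),np.sin(a)
O=np.array([.4588,.3863]); q=P[...,:2]-O; X=q@[c,s]; Y=q@[-s,c]
m=(P[...,2]>.040)&(P[...,2]<.075)&(X>-.08)&(X<.08)&(Y<-.02)&(Y>-.22)
k,l,st,ce=cv2.connectedComponentsWithStats(m.astype(np.uint8))
for i in range(1,k):
    if st[i,4]>3: mm=l==i; print(st[i,4],ce[i].round(1),"X",X[mm].mean().round(4),"Y",Y[mm].mean().round(4),Y[mm].min().round(4),Y[mm].max().round(4),"z",P[mm][:,2].max().round(4))
# black bases profile: dark pixels between the clips projected on z=.014
g=[]
for v,u in np.argwhere(box(165,310,150,290)&(V<55)):
    p=ray(f,u,v,.016)[:2]-O; g.append((p@[c,s],p@[-s,c]))
g=np.array(g); w=g[np.abs(g[:,0])<.02]
h,e=np.histogram(w[:,1],bins=np.arange(-.27,.04,.004)); print([(round(x*1000),n) for x,n in zip(e,h) if n])
E
```

```text
wood 1109 [494.  232.1] [ 33.7 228.7] 37.2 mean [0.4918 0.2337] ax 127.0
stapler depth 620 [430.8  82.7] [134.4 110.8] 44.5 mean [0.4584 0.0542] ax 45.8
eraser depth 188 [516.1  21.5] [55.8 23.2] 36.5 mean [0.5154 0.0213] ax 36.3
eraser white/blue 165 [518.7  24. ] [55.9 22.2] 36.8 mean [0.5176 0.0234] ax 37.2
hlA 240 [557.6 -43. ] [118.5  13.8] 45.4 mean [ 0.5573 -0.0433] ax 45.9
hlB 269 [614.7 -89.3] [121.7  16.2] 32.2 mean [ 0.614 -0.09 ] ax 32.2
marker45 246 [ 661.7 -126.8] [125.4  17.5] 38.9 mean [ 0.6549 -0.1323] ax 38.7
marker55 298 [ 662.  -127.1] [125.4  18.9] 38.9 mean [ 0.6585 -0.1298] ax 38.6
marker65 341 [ 662.2 -127.4] [128.7  20.9] 38.1 mean [ 0.6584 -0.1299] ax 38.7
marker depth 291 [ 665.2 -125.9] [133.6  19.8] 36.9 mean [ 0.6597 -0.1297] ax 38.5
27 [244.4 194.1] X 0.0362 Y -0.1766 -0.1823 -0.1709 z 0.0648
28 [236.6 199.6] X 0.0364 Y -0.1529 -0.1589 -0.1472 z 0.0611
25 [227.4 206.4] X 0.0364 Y -0.1246 -0.1306 -0.119 z 0.0655
31 [219.8 212. ] X 0.0361 Y -0.1012 -0.107 -0.0954 z 0.0653
25 [210.4 218.6] X 0.0361 Y -0.0734 -0.0785 -0.0668 z 0.063
27 [262.2 217.7] X -0.03
[... 444 characters left out ...]
(21)), (-242, np.int64(24)), (-238, np.int64(24)), (-234, np.int64(23)), (-230, np.int64(23)), (-226, np.int64(24)), (-222, np.int64(24)), (-218, np.int64(24)), (-214, np.int64(22)), (-210, np.int64(24)), (-206, np.int64(21)), (-170, np.int64(6)), (-166, np.int64(23)), (-162, np.int64(3)), (-118, np.int64(11)), (-114, np.int64(21)), (-110, np.int64(2)), (-66, np.int64(13)), (-62, np.int64(18)), (-30, np.int64(11)), (-26, np.int64(25)), (-22, np.int64(25)), (-18, np.int64(25)), (-14, np.int64(25)), (-10, np.int64(24)), (-6, np.int64(26)), (-2, np.int64(25)), (2, np.int64(25)), (6, np.int64(26)), (10, np.int64(25)), (14, np.int64(25)), (18, np.int64(25)), (22, np.int64(23)), (26, np.int64(2))]
```

```bash
cat >> h.py <<'E'
from scipy.spatial.transform import Rotation as Ro
def plan(x,y,z,yaw):
    "fractions from measured pose to a tool-down pose with tool x at yaw (deg)"
    o=get_obs(); R0=Ro.from_rotvec(o["orientation"])
    w=np.radians(yaw); R1=Ro.from_matrix([[np.cos(w),np.sin(w),0],[np.sin(w),-np.cos(w),0],[0,0,-1]])
    off=R0.inv().apply(np.array([x,y,z])-o["tcp_pos"])/.15; rot=(R0.inv()*R1).as_rotvec()/2
    print("t",round(float(o["clock"]),2),"tcp",o["tcp_pos"].round(4),"yaw",np.degrees(np.arctan2(R0.as_matrix()[1,0],R0.as_matrix()[0,0])).round(1),"off",off.round(3),"rot",rot.round(3),"w",round(float(o["grip_width"]),4),"F",o["contact_force"].round(1))
E
python3 - <<'E'
from h import *
f=dict(np.load("top0.npz")); P=pts(f)
a=np.radians(45.3);q=P[...,:2]-[.4588,.0532];X=q@[np.cos(a),np.sin(a)];Y=q@[-np.sin(a),np.cos(a)]
m=(P[...,2]>.008)&(abs(X)<.09)&(abs(Y)<.03)&(P[...,2]<.07)
print("X",np.percentile(X[m],[0,1,99,100]).round(4),"Y",np.percentile(Y[m],[0,2,98,100]).round(4))
for x in np.arange(-.09,.09,.01):
    k=m&(X>=x)&(X<x+.01); print(round(x,2),k.sum(),end="; ") if k.any() else 0
plan(.664,-.1265,.13,38.5)
E
```

```text
X [-0.0704 -0.0665  0.0666  0.0681] Y [-0.0166 -0.0133  0.0151  0.0262]
-0.08 1; -0.07 36; -0.06 54; -0.05 51; -0.04 51; -0.03 50; -0.02 48; -0.01 51; -0.0 52; 0.01 50; 0.02 48; 0.03 53; 0.04 49; 0.05 47; 0.06 40; t 0.1 tcp [ 0.2011 -0.6438  0.2304] yaw 17.3 off [ 3.974 -2.371  0.673] rot [-0.001 -0.    -0.185] w 0.0854 F [ 1.  -0.1 -0.7]
```

{"api": "drive_tool", "payload": {"rows": [{"offset":[1,-0.6,0],"rotation":[0,0,0],"claw":0.5},{"offset":[1,-0.6,0],"rotation":[0,0,0],"claw":0.5},{"offset":[1,-0.6,0],"rotation":[0,0,0],"claw":0.5},{"offset":[1,-0.6,0],"rotation":[0,0,0],"claw":0.5},{"offset":[1,-0.6,0],"rotation":[0,0,0],"claw":0.5}]}}

```text
clock: 0.52
tcp_pos: [0.3243, -0.5069, 0.2309]
orientation: [-3.1, -0.489, -0.005]
contact_force: [1.0, -0.3, 0.6]
grip_width: 0.043
gripper_force: 0.0
```

{"api": "drive_tool", "payload": {"rows": [{"offset":[1,-0.6,0],"rotation":[0,0,0],"claw":0.5},{"offset":[1,-0.6,0],"rotation":[0,0,0],"claw":0.5},{"offset":[1,-0.6,0],"rotation":[0,0,0],"claw":0.5},{"offset":[1,-0.6,0],"rotation":[0,0,0],"claw":0.5},{"offset":[1,-0.6,0],"rotation":[0,0,0],"claw":0.5}]}}

```text
clock: 0.93
tcp_pos: [0.4397, -0.3757, 0.2312]
orientation: [-3.1, -0.489, -0.005]
contact_force: [0.2, 0.3, -0.1]
grip_width: 0.0425
gripper_force: 0.0
```

{"api": "drive_tool", "payload": {"rows": [{"offset":[1,-0.6,0],"rotation":[0,0,0],"claw":0.5},{"offset":[1,-0.6,0],"rotation":[0,0,0],"claw":0.5},{"offset":[1,-0.6,0],"rotation":[0,0,0],"claw":0.5},{"offset":[1,-0.6,0],"rotation":[0,0,0],"claw":0.5},{"offset":[1,-0.6,0],"rotation":[0,0,0],"claw":0.5}]}}

```text
clock: 1.35
tcp_pos: [0.5552, -0.2443, 0.2311]
orientation: [-3.1, -0.489, -0.005]
contact_force: [0.5, 2.5, 0.9]
grip_width: 0.0427
gripper_force: 0.0
```

{"api": "drive_tool", "payload": {"rows": [{"offset":[1,-0.57,0.3],"rotation":[0,0,-0.185],"claw":0.5},{"offset":[1,-0.57,0.3],"rotation":[0,0,-0.185],"claw":0.5},{"offset":[1,-0.57,0.3],"rotation":[0,0,-0.185],"claw":0.5},{"offset":[1,-0.57,0.3],"rotation":[0,0,-0.185],"claw":0.5},{"offset":[1,-0.57,0.3],"rotation":[0,0,-0.185],"claw":0.5},{"offset":[1,-0.57,0.3],"rotation":[0,0,-0.185],"claw":0.5}]}}

```text
clock: 1.85
tcp_pos: [0.6692, -0.1208, 0.1842]
orientation: [-2.958, -1.046, 0.001]
contact_force: [-0.6, -0.1, 0.5]
grip_width: 0.043
gripper_force: 0.0
```

```bash
python3 -c "
from h import *
plan(.664,-.1265,.05,38.5)"
```

```text
t 1.85 tcp [ 0.6692 -0.1208  0.1842] yaw 38.9 off [-0.052  0.011  0.895] rot [-0.002 -0.     0.004] w 0.043 F [-0.6 -0.1  0.5]
```

{"api": "drive_tool", "payload": {"rows": [{"offset":[-0.05,0.01,0.9],"rotation":[0,0,0.004],"claw":0.5},{"offset":[-0.05,0.01,0.9],"rotation":[0,0,0.004],"claw":0.5},{"offset":[-0.05,0.01,0.9],"rotation":[0,0,0.004],"claw":0.5},{"offset":[-0.05,0.01,0.9],"rotation":[0,0,0.004],"claw":0.5},{"offset":[-0.05,0.01,0.9],"rotation":[0,0,0.004],"claw":0.5},{"offset":[-0.05,0.01,0.9],"rotation":[0,0,0.004],"claw":0.5}]}}

```text
clock: 2.35
tcp_pos: [0.6635, -0.133, 0.0525]
orientation: [2.97, 1.023, 0.001]
contact_force: [-0.2, -0.5, 0.3]
grip_width: 0.0426
gripper_force: 0.0
```

```bash
python3 - <<'E'
from h import *
plan(.664,-.1265,.004,38.5)
fs=[]
for n in("top","side"):
    f=grab_frame(n); np.savez(n+"1.npz",**f); fs.append(f)
a=fs[0]["frame"][110:260,320:480];b=fs[1]["frame"][170:320,260:420]
cv2.imwrite("pics/m1.png",np.hstack([cv2.resize(x,(400,375),interpolation=cv2.INTER_CUBIC) for x in(a,b)])[...,::-1])
E
```

```text
t 2.35 tcp [ 0.6635 -0.133   0.0525] yaw 38.0 off [ 0.029 -0.032  0.323] rot [ 0.    -0.    -0.004] w 0.0426 F [-0.2 -0.5  0.3]
```

View pics/m1.png

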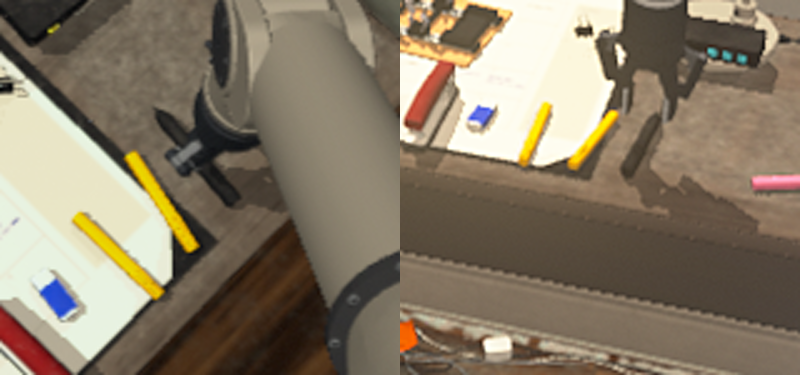

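The gripper straddles the marker: crop (195,155) in the top view and (640,130) in the side view, with the neighbouring highlighter clear of the finger. Next I'll descend and grip.

```bash
python3 -c "
from h import *
plan(.664,-.1265,.004,38.5)"
```

```text
t 2.45 tcp [ 0.6653 -0.1325  0.0545] yaw 38.1 off [ 0.017 -0.038  0.337] rot [ 0.002 -0.002 -0.004] w 0.0429 F [0.1 0.9 0.3]
```

{"api": "drive_tool", "payload": {"rows": [{"offset":[0.02,-0.035,0.2],"rotation":[0,0,-0.004],"claw":0.5},{"offset":[0.02,-0.035,0.33],"rotation":[0,0,-0.004],"claw":0.5},{"offset":[0.02,-0.035,0.33],"rotation":[0,0,-0.004],"claw":0.5},{"offset":[0.02,-0.035,0.33],"rotation":[0,0,-0.004],"claw":0.5}]}}

```text
clock: 2.78
tcp_pos: [0.663, -0.1261, 0.0033]
orientation: [2.965, 1.037, 0.002]
contact_force: [-0.4, -0.7, 0.1]
grip_width: 0.0426
gripper_force: 0.0
```

{"api": "drive_tool", "payload": {"force": 70, "rows": [{"offset":[0,0,0],"rotation":[0,0,0],"claw":0},{"offset":[0,0,0],"rotation":[0,0,0],"claw":0},{"offset":[0,0,0],"rotation":[0,0,0],"claw":0},{"offset":[0,0,0],"rotation":[0,0,0],"claw":0},{"offset":[0,0,0],"rotation":[0,0,0],"claw":0},{"offset":[0,0,0],"rotation":[0,0,0],"claw":0}]}}

```text
clock: 3.28
tcp_pos: [0.6641, -0.1265, 0.0046]
orientation: [2.964, 1.036, 0.006]
contact_force: [-1.0, -0.6, 7.8]
grip_width: 0.0166
gripper_force: 70.9
```

```bash
python3 -c "
from h import *
plan(.4946,.3364,.14,37.2)"
```

```text
t 3.28 tcp [ 0.6641 -0.1265  0.0046] yaw 38.5 off [ 1.04  -3.115 -0.91 ] rot [ 0.002 -0.001  0.012] w 0.0166 F [-1.  -0.6  7.8]
```

{"api": "drive_tool", "payload": {"rows": [{"offset":[0,0,-0.3],"rotation":[0,0,0],"claw":0},{"offset":[0,0,-0.6],"rotation":[0,0,0],"claw":0},{"offset":[0,0,-0.9],"rotation":[0,0,0],"claw":0},{"offset":[0,0,-0.9],"rotation":[0,0,0],"claw":0}]}}

```text
clock: 3.62
tcp_pos: [0.6668, -0.1264, 0.146]
orientation: [2.96, 1.034, 0.018]
contact_force: [2.1, 0.6, -0.1]
grip_width: 0.0168
gripper_force: 70.1
```

{"api": "drive_tool", "payload": {"rows": [{"offset":[0.33,-1,0],"rotation":[0,0,0.012],"claw":0},{"offset":[0.33,-1,0],"rotation":[0,0,0.012],"claw":0},{"offset":[0.33,-1,0],"rotation":[0,0,0.012],"claw":0},{"offset":[0.33,-1,0],"rotation":[0,0,0.012],"claw":0}]}}

```text
clock: 3.95
tcp_pos: [0.6067, 0.0255, 0.1384]
orientation: [-2.976, -1.003, -0.004]
contact_force: [0.4, 1.1, -0.6]
grip_width: 0.0168
gripper_force: 70.1
```

{"api": "drive_tool", "payload": {"rows": [{"offset":[0.33,-1,0],"rotation":[0,0,0],"claw":0},{"offset":[0.33,-1,0],"rotation":[0,0,0],"claw":0},{"offset":[0.33,-1,0],"rotation":[0,0,0],"claw":0},{"offset":[0.33,-1,0],"rotation":[0,0,0],"claw":0}]}}

```text
clock: 4.28
tcp_pos: [0.5553, 0.1753, 0.1383]
orientation: [-2.976, -1.004, -0.004]
contact_force: [0.2, -0.1, 0.9]
grip_width: 0.0171
gripper_force: 70.1
```

{"api": "drive_tool", "payload": {"rows": [{"offset":[0.33,-1,0],"rotation":[0,0,0],"claw":0},{"offset":[0.33,-1,0],"rotation":[0,0,0],"claw":0},{"offset":[0.33,-1,0],"rotation":[0,0,0],"claw":0},{"offset":[0.33,-1,0],"rotation":[0,0,0],"claw":0},{"offset":[0.33,-1,0],"rotation":[0,0,0],"claw":0},{"offset":[0.33,-1,0],"rotation":[0,0,0],"claw":0}]}}

```text
clock: 4.78
tcp_pos: [0.504, 0.3242, 0.138]
orientation: [-2.974, -1.008, -0.003]
contact_force: [0.9, -0.4, 0.3]
grip_width: 0.0168
gripper_force: 70.1
```

```bash
python3 - <<'E'
from h import *
fs=[]
for n in("top","side"):
    f=grab_frame(n); np.savez(n+"2.npz",**f); fs.append(f)
plan(.4946,.3364,.14,37.2)
a=fs[0]["frame"][150:300,140:300];b=fs[1]["frame"][90:240,150:310]
cv2.imwrite("pics/m2.png",np.hstack([cv2.resize(x,(400,375),interpolation=cv2.INTER_CUBIC) for x in(a,b)])[...,::-1])
E
```

```text
t 4.88 tcp [0.5058 0.3202 0.1374] yaw 37.1 off [ 0.005 -0.131 -0.017] rot [ 0.001 -0.    -0.001] w 0.0168 F [ 1.  -0.7  0.3]
```

View pics/m2.png

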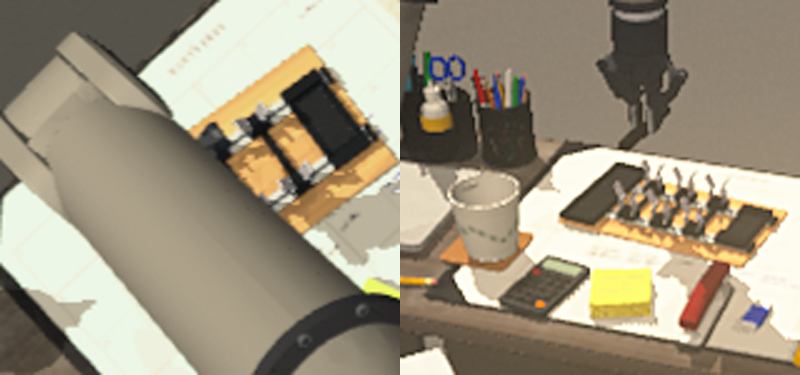

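The side view shows the marker held above the caddy at about (640,125), with the clips clear. I'll cross-check the leaf positions from the side camera and take a settled TCP reading.

{"api": "drive_tool", "payload": {"rows": [{"offset":[0.005,-0.13,0],"rotation":[0,0,0],"claw":0},{"offset":[0.005,-0.13,0],"rotation":[0,0,0],"claw":0},{"offset":[0.005,-0.13,0],"rotation":[0,0,0],"claw":0},{"offset":[0.005,-0.13,0],"rotation":[0,0,0],"claw":0},{"offset":[0.005,-0.13,0],"rotation":[0,0,0],"claw":0}]}}

```text
clock: 5.3
tcp_pos: [0.4949, 0.3355, 0.1368]
orientation: [2.978, 0.998, 0.0]
contact_force: [-0.5, -0.0, -0.4]
grip_width: 0.0171
gripper_force: 70.0
```

```bash
python3 - <<'E'
from h import *
f=dict(np.load("side2.npz")); P=pts(f)
a=np.radians(37.2); c,s=np.cos(a),np.sin(a)
O=np.array([.4588,.3863]); q=P[...,:2]-O; X=q@[c,s]; Y=q@[-s,c]
m=(P[...,2]>.044)&(P[...,2]<.068)&(abs(X)<.06)&(Y<-.035)&(Y>-.2)
k,l,st,ce=cv2.connectedComponentsWithStats(m.astype(np.uint8))
for i in range(1,k):
    if st[i,4]>3: mm=l==i; print(st[i,4],"X",X[mm].mean().round(4),"Y",Y[mm].mean().round(4),"z",P[mm][:,2].max().round(4))
# held marker points
m=(P[...,2]>.125)&(P[...,2]<.165)&(abs(X)<.075)&(abs(Y+.0614-0.0)<.05)&(abs(X)>.02)
for lo,hi in((-.075,-.045),(-.045,-.02),(.02,.045),(.045,.075)):
    w=m&(X>lo)&(X<hi); print("held",lo,w.sum(),"Y",np.median(Y[w]).round(4) if w.any() else 0,"z",np.percentile(P[w][:,2],[2,50,98]).round(4) if w.any() else 0)
plan(.4946,.3364,.075,37.2)
E
```

```text
15 X 0.0385 Y -0.0479 z 0.0606
8 X 0.0365 Y -0.0737 z 0.0657
16 X 0.0379 Y -0.1014 z 0.0666
6 X 0.0372 Y -0.1266 z 0.0626
15 X 0.0378 Y -0.153 z 0.0624
5 X 0.0393 Y -0.1778 z 0.0631
19 X -0.0366 Y -0.0483 z 0.0617
10 X -0.0379 Y -0.0736 z 0.0658
20 X -0.0368 Y -0.1007 z 0.0662
6 X -0.0392 Y -0.1266 z 0.0636
17 X -0.036 Y -0.1526 z 0.0608
6 X -0.0358 Y -0.1788 z 0.0615
held -0.075 40 Y -0.0811 z [0.1366 0.1471 0.1539]
held -0.045 26 Y -0.0853 z [0.1388 0.1499 0.1562]
held 0.02 11 Y -0.0849 z [0.1396 0.1471 0.1523]
held 0.045 4 Y -0.0851 z [0.1418 0.1458 0.1474]
t 5.3 tcp [0.4949 0.3355 0.1368] yaw 37.1 off [ 0.002 -0.006  0.412] rot [ 0.     0.    -0.001] w 0.0171 F [-0.5 -0.  -0.4]
```

{"api": "drive_tool", "payload": {"rows": [{"offset":[0,-0.006,0.2],"rotation":[0,0,0],"claw":0},{"offset":[0,-0.006,0.41],"rotation":[0,0,0],"claw":0},{"offset":[0,-0.006,0.45],"rotation":[0,0,0],"claw":0},{"offset":[0,-0.006,0.5],"rotation":[0,0,0],"claw":0},{"offset":[0,-0.006,0.54],"rotation":[0,0,0],"claw":0},{"offset":[0,-0.006,0.58],"rotation":[0,0,0],"claw":0},{"offset":[0,-0.006,0.58],"rotation":[0,0,0],"claw":0}]}}

```text
clock: 5.88
tcp_pos: [0.4946, 0.3377, 0.0502]
orientation: [2.978, 1.0, 0.003]
contact_force: [1.6, -0.7, 0.7]
grip_width: 0.0166
gripper_force: 70.1
```

```bash
python3 -c "
from h import *
plan(.4946,.3364,.030,37.2)"
```

```text
t 5.88 tcp [0.4946 0.3377 0.0502] yaw 37.1 off [-0.006  0.007  0.135] rot [ 0.    -0.001 -0.001] w 0.0166 F [ 1.6 -0.7  0.7]
```

{"api": "drive_tool", "payload": {"rows": [{"offset":[0,0.004,0.03],"rotation":[0,0,0],"claw":0},{"offset":[0,0.004,0.06],"rotation":[0,0,0],"claw":0},{"offset":[0,0.004,0.09],"rotation":[0,0,0],"claw":0},{"offset":[0,0.004,0.12],"rotation":[0,0,0],"claw":0},{"offset":[0,0.004,0.14],"rotation":[0,0,0],"claw":0},{"offset":[0,0.004,0.14],"rotation":[0,0,0],"claw":0},{"offset":[0,0.004,0.14],"rotation":[0,0,0],"claw":0}]}}

```text
clock: 6.47
tcp_pos: [0.4946, 0.3376, 0.0325]
orientation: [2.977, 1.0, 0.003]
contact_force: [-6.8, -7.7, 34.8]
grip_width: 0.0169
gripper_force: 74.5
```

{"api": "drive_tool", "payload": {"rows": [{"offset":[0,0,-0.02],"rotation":[0,0,0],"claw":0.35},{"offset":[0,0,-0.02],"rotation":[0,0,0],"claw":0.4},{"offset":[0,0,-0.02],"rotation":[0,0,0],"claw":0.4},{"offset":[0,0,-0.02],"rotation":[0,0,0],"claw":0.4},{"offset":[0,0,-0.3],"rotation":[0,0,0],"claw":0.4},{"offset":[0,0,-0.6],"rotation":[0,0,0],"claw":0.4},{"offset":[0,0,-0.9],"rotation":[0,0,0],"claw":0.5},{"offset":[0,0,-0.9],"rotation":[0,0,0],"claw":0.5},{"offset":[0,0,-0.9],"rotation":[0,0,0],"claw":0.5}]}}

```text
clock: 7.22
tcp_pos: [0.4953, 0.339, 0.1671]
orientation: [-2.976, -1.001, -0.01]
contact_force: [-0.2, -0.5, -0.5]
grip_width: 0.0426
gripper_force: 0.0
```

```bash
cat >> h.py <<'E'
def caddy(P):
    a=np.radians(37.2); q=P[...,:2]-np.array([.4588,.3863]); return q@[np.cos(a),np.sin(a)],q@[-np.sin(a),np.cos(a)]
def seat(f,Y0,mask):
    "height profile of a tool in the station at Y0 along X"
    P=pts(f); X,Y=caddy(P); m=mask&(abs(Y-Y0)<.013)&(abs(X)<.09)&(P[...,2]>.02)&(P[...,2]<.1)
    print("X ext",np.percentile(X[m],[1,99]).round(4) if m.any() else 0)
    for lo in (-.07,-.03,-.01,.01,.05):
        w=m&(X>lo)&(X<lo+.02); print(round(lo+.01,2),w.sum(),"Y",np.median(Y[w]).round(4) if w.any() else 0,"ztop",np.percentile(P[w][:,2],[50,90]).round(4) if w.any() else 0)
E
python3 - <<'E'
from h import *
f=grab_frame("side"); np.savez("side3.npz",**f)
seat(f,-.0614,f["frame"].max(2)<75)
cv2.imwrite("pics/m3.png",cv2.resize(f["frame"][130:230,190:320],(780,600),interpolation=cv2.INTER_CUBIC)[...,::-1])
plan(.5575,-.0432,.14,45.6)
E
```

```text
X ext [-0.0677  0.0534]
-0.06 0 Y 0 ztop 0
-0.02 0 Y 0 ztop 0
0.0 1 Y -0.0709 ztop [0.0455 0.0455]
0.02 4 Y -0.0705 ztop [0.0288 0.0415]
0.06 2 Y -0.0611 ztop [0.0417 0.0418]
t 7.27 tcp [0.4941 0.3378 0.1646] yaw 37.2 off [-1.198  2.279  0.161] rot [ 0.    -0.001 -0.074] w 0.0428 F [0.2 0.2 0.2]
```

View pics/m3.png

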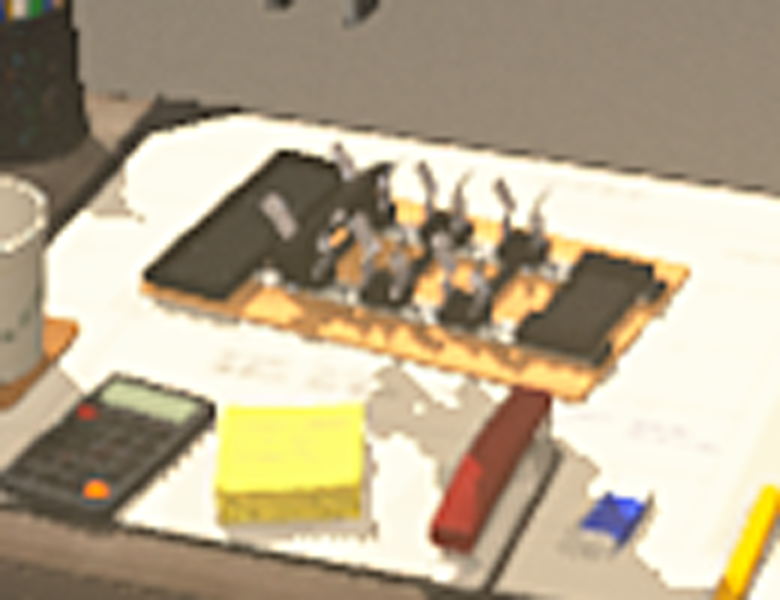

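The marker lies in the station beside the trough, running (290,265) to (385,180) between both leaf pairs. I'll check its height from the top view once the arm is clear. Next is the first highlighter.

{"api": "drive_tool", "payload": {"rows": [{"offset":[-0.6,1,0],"rotation":[0,0,0],"claw":0.5},{"offset":[-0.6,1,0],"rotation":[0,0,0],"claw":0.5},{"offset":[-0.6,1,0],"rotation":[0,0,0],"claw":0.5},{"offset":[-0.6,1,0],"rotation":[0,0,0],"claw":0.5},{"offset":[-0.6,1,0],"rotation":[0,0,0],"claw":0.5}]}}

```text
clock: 7.68
tcp_pos: [0.512, 0.1541, 0.1609]
orientation: [2.978, 0.986, -0.01]
contact_force: [0.1, -0.9, -0.6]
grip_width: 0.0427
gripper_force: 0.0
```

{"api": "drive_tool", "payload": {"rows": [{"offset":[-0.6,1,0],"rotation":[0,0,0],"claw":0.5},{"offset":[-0.6,1,0],"rotation":[0,0,0],"claw":0.5},{"offset":[-0.6,1,0],"rotation":[0,0,0],"claw":0.5},{"offset":[-0.6,1,0],"rotation":[0,0,0],"claw":0.5},{"offset":[-0.6,1,0],"rotation":[0,0,0],"claw":0.5},{"offset":[-0.6,1,0],"rotation":[0,0,0],"claw":0.5},{"offset":[-0.6,1,0],"rotation":[0,0,0],"claw":0.5}]}}

```text
clock: 8.27
tcp_pos: [0.5305, -0.0104, 0.1621]
orientation: [-2.977, -0.999, 0.004]
contact_force: [-0.5, 0.7, -0.5]
grip_width: 0.0423
gripper_force: 0.0
```

```bash
python3 - <<'E'
from h import *
f=grab_frame("top"); np.savez("top4.npz",**f)
plan(.5575,-.0432,.05,45.6)
P=pts(f);X,Y=caddy(P)
for lo in np.arange(-.07,.07,.01):
    w=(abs(Y+.0614)<.006)&(X>lo)&(X<lo+.01)&(P[...,2]<.1); print(round(lo+.005,3),w.sum(),"z",np.percentile(P[w][:,2],[20,50,90]).round(4) if w.any() else 0, "V",np.median(f["frame"].max(2)[w]) if w.any() else 0)
E
```

```text
t 8.32 tcp [ 0.5307 -0.0091  0.1625] yaw 37.2 off [0.006 0.291 0.749] rot [-0.001  0.001 -0.073] w 0.0424 F [-0.5  0.2 -0.7]
-0.065 34 z [0.0055 0.0375 0.0466] V 170.0
-0.055 21 z [0.0434 0.0458 0.0489] V 38.0
-0.045 19 z [0.0434 0.045  0.0472] V 37.0
-0.035 21 z [0.0431 0.0451 0.0472] V 36.0
-0.025 20 z [0.0432 0.0442 0.0465] V 33.0
-0.015 18 z [0.0429 0.0451 0.0468] V 37.5
-0.005 20 z [0.0413 0.0445 0.0459] V 39.5
0.005 22 z [0.0413 0.0436 0.048 ] V 44.0
0.015 20 z [0.0423 0.0438 0.0462] V 44.5
0.025 18 z [0.0415 0.0433 0.045 ] V 47.5
0.035 20 z [0.042  0.0447 0.0462] V 44.5
0.045 19 z [0.0415 0.044  0.0462] V 41.0
0.055 15 z [0.037  0.0392 0.044 ] V 39.0
0.065 9 z [0.0056 0.0079 0.0376] V 199.0
0.075 14 z [0.0033 0.0044 0.0071] V 226.5
```

The marker is seated: its top is level at about 0.0445 m (0.046 expected), and it is centred end to end.

{"api": "drive_tool", "payload": {"rows": [{"offset":[0,0.29,0.2],"rotation":[0,0,-0.073],"claw":0.5},{"offset":[0,0.29,0.5],"rotation":[0,0,-0.073],"claw":0.5},{"offset":[0,0.29,0.75],"rotation":[0,0,-0.073],"claw":0.5},{"offset":[0,0.29,0.75],"rotation":[0,0,-0.073],"claw":0.5},{"offset":[0,0.29,0.75],"rotation":[0,0,-0.073],"claw":0.5},{"offset":[0,0.29,0.75],"rotation":[0,0,-0.073],"claw":0.5}]}}

```text
clock: 8.82
tcp_pos: [0.5581, -0.043, 0.0521]
orientation: [-2.894, -1.219, -0.0]
contact_force: [0.4, -0.3, 0.7]
grip_width: 0.0424
gripper_force: 0.0
```

```bash
python3 -c "
from h import *
plan(.5575,-.0432,.003,45.6)"
```

```text
t 8.82 tcp [ 0.5581 -0.043   0.0521] yaw 45.7 off [-0.004 -0.002  0.327] rot [-0.    -0.     0.001] w 0.0424 F [ 0.4 -0.3  0.7]
```

{"api": "drive_tool", "payload": {"rows": [{"offset":[0,0,0.16],"rotation":[0,0,0],"claw":0.5},{"offset":[0,0,0.325],"rotation":[0,0,0],"claw":0.5},{"offset":[0,0,0.325],"rotation":[0,0,0],"claw":0.5},{"offset":[0,0,0.325],"rotation":[0,0,0],"claw":0},{"offset":[0,0,0.325],"rotation":[0,0,0],"claw":0},{"offset":[0,0,0.325],"rotation":[0,0,0],"claw":0},{"offset":[0,0,0.325],"rotation":[0,0,0],"claw":0},{"offset":[0,0,0.325],"rotation":[0,0,0],"claw":0},{"offset":[0,0,0.325],"rotation":[0,0,0],"claw":0}]}}

```text
clock: 9.57
tcp_pos: [0.5596, -0.0447, 0.0053]
orientation: [2.895, 1.216, 0.006]
contact_force: [-1.8, 0.9, 6.6]
grip_width: 0.0123
gripper_force: 68.7
```

{"api": "drive_tool", "payload": {"rows": [{"offset":[0,0,-0.3],"rotation":[0,0,0],"claw":0},{"offset":[0,0,-0.6],"rotation":[0,0,0],"claw":0},{"offset":[0,0,-0.9],"rotation":[0,0,0],"claw":0},{"offset":[0,0,-0.9],"rotation":[0,0,0],"claw":0},{"offset":[0,0,-0.9],"rotation":[0,0,0],"claw":0},{"offset":[0,0,-0.9],"rotation":[0,0,0],"claw":0}]}}

```text
clock: 10.07
tcp_pos: [0.5586, -0.0452, 0.1395]
orientation: [2.895, 1.215, 0.005]
contact_force: [-0.7, 1.8, -1.3]
grip_width: 0.0124
gripper_force: 68.6
```

```bash
python3 -c "
from h import *
plan(.5258,.2953,.14,37.2)"
```

```text
t 10.07 tcp [ 0.5586 -0.0452  0.1395] yaw 45.5 off [ 1.467 -1.747 -0.005] rot [ 0.001 -0.001  0.073] w 0.0124 F [-0.7  1.8 -1.3]
```

{"api": "drive_tool", "payload": {"rows": [{"offset":[0.73,-0.87,0],"rotation":[0,0,0],"claw":0},{"offset":[0.73,-0.87,0],"rotation":[0,0,0],"claw":0},{"offset":[0.73,-0.87,0],"rotation":[0,0,0],"claw":0},{"offset":[0.73,-0.87,0],"rotation":[0,0,0],"claw":0},{"offset":[0.73,-0.87,0],"rotation":[0,0,0],"claw":0}]}}

```text
clock: 10.48
tcp_pos: [0.5387, 0.1343, 0.1368]
orientation: [-2.885, -1.23, -0.0]
contact_force: [0.1, 1.1, 0.2]
grip_width: 0.0124
gripper_force: 68.6
```

{"api": "drive_tool", "payload": {"rows": [{"offset":[0.73,-0.87,0],"rotation":[0,0,0.073],"claw":0},{"offset":[0.73,-0.87,0],"rotation":[0,0,0.073],"claw":0},{"offset":[0.73,-0.87,0],"rotation":[0,0,0.073],"claw":0},{"offset":[0.73,-0.87,0],"rotation":[0,0,0.073],"claw":0},{"offset":[0.73,-0.87,0],"rotation":[0,0,0.073],"claw":0},{"offset":[0.73,-0.87,0],"rotation":[0,0,0.073],"claw":0},{"offset":[0.73,-0.87,0],"rotation":[0,0,0.073],"claw":0},{"offset":[0.73,-0.87,0],"rotation":[0,0,0.073],"claw":0}]}}

```text
clock: 11.15
tcp_pos: [0.5249, 0.2918, 0.1365]
orientation: [2.977, 0.998, -0.003]
contact_force: [0.2, -0.5, -0.0]
grip_width: 0.0124
gripper_force: 68.6
```

```bash
python3 - <<'E'
from h import *
f=grab_frame("side"); np.savez("side5.npz",**f)
P=pts(f);X,Y=caddy(P); hsv=cv2.cvtColor(f["frame"],cv2.COLOR_RGB2HSV); m=(hsv[...,0]>18)&(hsv[...,0]<36)&(hsv[...,1]>130)&(P[...,2]>.1)&(P[...,2]<.18)&(abs(X)<.09)&(abs(Y+.113)<.04)
print(m.sum(),"X",np.percentile(X[m],[1,99]).round(4) if m.any() else 0)
for lo in(-.06,-.03,.03,.045):
    w=m&(X>lo)&(X<lo+.02); print(lo,w.sum(),"Y",np.median(Y[w]).round(4) if w.any() else 0,"z",np.percentile(P[w][:,2],[3,50,97]).round(4) if w.any() else 0)
plan(.5258,.2953,.05,37.2)
E
```

```text
53 X [-0.0633  0.0565]
-0.06 16 Y -0.1164 z [0.1369 0.1429 0.1471]
-0.03 11 Y -0.1174 z [0.1374 0.1435 0.1459]
0.03 8 Y -0.1188 z [0.1394 0.1422 0.1448]
0.045 7 Y -0.1172 z [0.1364 0.1429 0.1443]
t 11.2 tcp [0.5252 0.2915 0.1368] yaw 37.0 off [ 0.019 -0.018  0.578] rot [ 0.     0.001 -0.002] w 0.0125 F [ 0.1 -0.5 -0.1]
```

{"api": "drive_tool", "payload": {"rows": [{"offset":[0.02,-0.018,0.2],"rotation":[0,0,-0.002],"claw":0},{"offset":[0.02,-0.018,0.4],"rotation":[0,0,-0.002],"claw":0},{"offset":[0.02,-0.018,0.43],"rotation":[0,0,-0.002],"claw":0},{"offset":[0.02,-0.018,0.47],"rotation":[0,0,-0.002],"claw":0},{"offset":[0.02,-0.018,0.51],"rotation":[0,0,-0.002],"claw":0},{"offset":[0.02,-0.018,0.51],"rotation":[0,0,-0.002],"claw":0}]}}

```text
clock: 11.7
tcp_pos: [0.5261, 0.2974, 0.0611]
orientation: [2.976, 1.006, 0.0]
contact_force: [-0.2, -0.2, -0.1]
grip_width: 0.0128
gripper_force: 68.6
```

```bash
python3 -c "
from h import *
plan(.5258,.2953,.029,37.2)"
```

```text
t 11.7 tcp [0.5261 0.2974 0.0611] yaw 37.3 off [-0.01   0.01   0.214] rot [ 0.    -0.     0.001] w 0.0128 F [-0.2 -0.2 -0.1]
```

{"api": "drive_tool", "payload": {"rows": [{"offset":[0,0.01,0.04],"rotation":[0,0,0],"claw":0},{"offset":[0,0.01,0.08],"rotation":[0,0,0],"claw":0},{"offset":[0,0.01,0.12],"rotation":[0,0,0],"claw":0},{"offset":[0,0.01,0.15],"rotation":[0,0,0],"claw":0},{"offset":[0,0.01,0.18],"rotation":[0,0,0],"claw":0},{"offset":[0,0.01,0.21],"rotation":[0,0,0],"claw":0},{"offset":[0,0.01,0.21],"rotation":[0,0,0],"claw":0},{"offset":[0,0.01,0.21],"rotation":[0,0,0],"claw":0}]}}

```text
clock: 12.37
tcp_pos: [0.5269, 0.2966, 0.0312]
orientation: [2.975, 1.007, 0.001]
contact_force: [-3.5, -5.2, 18.7]
grip_width: 0.0126
gripper_force: 70.9
```

{"api": "drive_tool", "payload": {"rows": [{"offset":[0,0,0],"rotation":[0,0,0],"claw":0.35},{"offset":[0,0,0],"rotation":[0,0,0],"claw":0.35},{"offset":[0,0,0],"rotation":[0,0,0],"claw":0.35},{"offset":[0,0,0],"rotation":[0,0,0],"claw":0.35},{"offset":[0,0,-0.3],"rotation":[0,0,0],"claw":0.35},{"offset":[0,0,-0.6],"rotation":[0,0,0],"claw":0.4},{"offset":[0,0,-0.85],"rotation":[0,0,0],"claw":0.5},{"offset":[0,0,-0.85],"rotation":[0,0,0],"claw":0.5},{"offset":[0,0,-0.85],"rotation":[0,0,0],"claw":0.5}]}}

```text
clock: 13.12
tcp_pos: [0.5282, 0.298, 0.16]
orientation: [-2.974, -1.007, -0.009]
contact_force: [-0.0, -0.4, -0.0]
grip_width: 0.0428
gripper_force: 0.0
```

```bash
python3 -c "
from h import *
plan(.6145,-.0896,.16,32.2)"
```

```text
t 13.12 tcp [0.5282 0.298  0.16  ] yaw 37.4 off [-1.113  2.402 -0.005] rot [ 0.    -0.003  0.045] w 0.0428 F [-0.  -0.4 -0. ]
```

{"api": "drive_tool", "payload": {"rows": [{"offset":[-0.45,1,0],"rotation":[0,0,0.045],"claw":0.5},{"offset":[-0.45,1,0],"rotation":[0,0,0.045],"claw":0.5},{"offset":[-0.45,1,0],"rotation":[0,0,0.045],"claw":0.5},{"offset":[-0.45,1,0],"rotation":[0,0,0.045],"claw":0.5},{"offset":[-0.45,1,0],"rotation":[0,0,0.045],"claw":0.5}]}}

```text
clock: 13.53
tcp_pos: [0.5651, 0.1252, 0.1547]
orientation: [3.018, 0.852, -0.007]
contact_force: [-0.4, -1.8, 0.4]
grip_width: 0.0429
gripper_force: 0.0
```

{"api": "drive_tool", "payload": {"rows": [{"offset":[-0.5,1,0],"rotation":[0,0,0],"claw":0.5},{"offset":[-0.5,1,0],"rotation":[0,0,0],"claw":0.5},{"offset":[-0.5,1,0],"rotation":[0,0,0],"claw":0.5},{"offset":[-0.5,1,0],"rotation":[0,0,0],"claw":0.5},{"offset":[-0.5,1,0],"rotation":[0,0,0],"claw":0.5},{"offset":[-0.5,1,0],"rotation":[0,0,0],"claw":0.5},{"offset":[-0.5,1,0],"rotation":[0,0,0],"claw":0.5}]}}

```text
clock: 14.12
tcp_pos: [0.5798, -0.0298, 0.1555]
orientation: [-3.017, -0.871, 0.004]
contact_force: [0.2, 0.9, 0.4]
grip_width: 0.0427
gripper_force: 0.0
```

```bash
cat >> h.py <<'E'
def yel(f):
    h=cv2.cvtColor(f["frame"],cv2.COLOR_RGB2HSV); return (h[...,0]>18)&(h[...,0]<36)&(h[...,1]>130)
E
python3 - <<'E'
from h import *
f=grab_frame("top"); np.savez("top6.npz",**f)
plan(.6145,-.0896,.05,32.2)
seat(f,-.113,yel(f))
E
```

```text
t 14.17 tcp [ 0.58   -0.0286  0.1559] yaw 32.3 off [-0.022  0.468  0.705] rot [-0.001  0.001  0.001] w 0.0426 F [ 0.3 -0.3 -1.4]
X ext [-0.0603  0.0581]
-0.06 26 Y -0.1118 ztop [0.0382 0.0413]
-0.02 45 Y -0.1118 ztop [0.0368 0.0401]
0.0 43 Y -0.1118 ztop [0.0372 0.04  ]
0.02 48 Y -0.1113 ztop [0.0366 0.0408]
0.06 21 Y -0.1115 ztop [0.0366 0.0392]
```

The first highlighter is seated: its top is about 0.038 m, level and centred. On to the second.

{"api": "drive_tool", "payload": {"rows": [{"offset":[-0.02,0.25,0.2],"rotation":[0,0,0],"claw":0.5},{"offset":[-0.02,0.468,0.45],"rotation":[0,0,0],"claw":0.5},{"offset":[-0.02,0.468,0.7],"rotation":[0,0,0],"claw":0.5},{"offset":[-0.02,0.468,0.7],"rotation":[0,0,0],"claw":0.5},{"offset":[-0.02,0.468,0.7],"rotation":[0,0,0],"claw":0.5},{"offset":[-0.02,0.468,0.7],"rotation":[0,0,0],"claw":0.5}]}}

```text
clock: 14.67
tcp_pos: [0.6156, -0.0886, 0.0523]
orientation: [-3.015, -0.876, 0.0]
contact_force: [-0.1, 0.3, 1.2]
grip_width: 0.0427
gripper_force: 0.0
```

```bash
python3 -c "
from h import *
plan(.6145,-.0896,.003,32.2)"
```

```text
t 14.67 tcp [ 0.6156 -0.0886  0.0523] yaw 32.4 off [-0.01   0.002  0.329] rot [-0.001 -0.     0.002] w 0.0427 F [-0.1  0.3  1.2]
```

{"api": "drive_tool", "payload": {"rows": [{"offset":[-0.01,0,0.16],"rotation":[0,0,0],"claw":0.5},{"offset":[-0.01,0,0.325],"rotation":[0,0,0],"claw":0.5},{"offset":[-0.01,0,0.325],"rotation":[0,0,0],"claw":0.5},{"offset":[-0.01,0,0.325],"rotation":[0,0,0],"claw":0},{"offset":[-0.01,0,0.325],"rotation":[0,0,0],"claw":0},{"offset":[-0.01,0,0.325],"rotation":[0,0,0],"claw":0},{"offset":[-0.01,0,0.325],"rotation":[0,0,0],"claw":0},{"offset":[-0.01,0,0.325],"rotation":[0,0,0],"claw":0},{"offset":[-0.01,0,0.325],"rotation":[0,0,0],"claw":0}]}}

```text
clock: 15.42
tcp_pos: [0.6162, -0.0913, 0.0062]
orientation: [3.017, 0.873, 0.006]
contact_force: [-2.4, 1.8, 5.5]
grip_width: 0.0124
gripper_force: 68.9
```

{"api": "drive_tool", "payload": {"rows": [{"offset":[0,0,-0.3],"rotation":[0,0,0],"claw":0},{"offset":[0,0,-0.6],"rotation":[0,0,0],"claw":0},{"offset":[0,0,-0.9],"rotation":[0,0,0],"claw":0},{"offset":[0,0,-0.9],"rotation":[0,0,0],"claw":0},{"offset":[0,0,-0.9],"rotation":[0,0,0],"claw":0},{"offset":[0,0,-0.9],"rotation":[0,0,0],"claw":0}]}}

```text
clock: 15.92
tcp_pos: [0.6152, -0.0921, 0.1404]
orientation: [3.017, 0.872, 0.005]
contact_force: [-1.7, 0.3, -0.9]
grip_width: 0.0122
gripper_force: 68.6
```

```bash
python3 -c "
from h import *
plan(.5572,.2540,.14,37.2)"
```

```text
t 15.92 tcp [ 0.6152 -0.0921  0.1404] yaw 32.2 off [ 0.904 -2.158 -0.   ] rot [ 0.001 -0.001 -0.043] w 0.0122 F [-1.7  0.3 -0.9]
```

{"api": "drive_tool", "payload": {"rows": [{"offset":[0.42,-1,0],"rotation":[0,0,0],"claw":0},{"offset":[0.42,-1,0],"rotation":[0,0,0],"claw":0},{"offset":[0.42,-1,0],"rotation":[0,0,0],"claw":0},{"offset":[0.42,-1,0],"rotation":[0,0,0],"claw":0},{"offset":[0.42,-1,0],"rotation":[0,0,0],"claw":0}]}}

```text
clock: 16.33
tcp_pos: [0.5846, 0.0792, 0.1373]
orientation: [-3.007, -0.889, 0.002]
contact_force: [0.2, 1.4, 0.6]
grip_width: 0.0123
gripper_force: 68.6
```

{"api": "drive_tool", "payload": {"rows": [{"offset":[0.48,-1,0],"rotation":[0,0,-0.043],"claw":0},{"offset":[0.48,-1,0],"rotation":[0,0,-0.043],"claw":0},{"offset":[0.48,-1,0],"rotation":[0,0,-0.043],"claw":0},{"offset":[0.48,-1,0],"rotation":[0,0,-0.043],"claw":0},{"offset":[0.48,-1,0],"rotation":[0,0,-0.043],"claw":0},{"offset":[0.48,-1,0],"rotation":[0,0,-0.043],"claw":0},{"offset":[0.48,-1,0],"rotation":[0,0,-0.043],"claw":0},{"offset":[0.48,-1,0],"rotation":[0,0,-0.043],"claw":0}]}}

```text
clock: 17.0
tcp_pos: [0.5685, 0.2314, 0.1373]
orientation: [2.978, 0.998, -0.003]
contact_force: [0.9, -0.5, -0.8]
grip_width: 0.0124
gripper_force: 68.6
```

```bash
python3 - <<'E'
from h import *
plan(.5572,.2540,.06,37.2)
f=grab_frame("side"); P=pts(f);X,Y=caddy(P); m=yel(f)&(P[...,2]>.1)&(P[...,2]<.18)&(abs(X)<.09)&(abs(Y+.155)<.05)
print(m.sum(),"X",np.percentile(X[m],[1,99]).round(4) if m.any() else 0)
for lo in(-.06,-.03,.03,.045):
    w=m&(X>lo)&(X<lo+.02); print(lo,w.sum(),"Y",np.median(Y[w]).round(4) if w.any() else 0,"z",np.percentile(P[w][:,2],[3,50,97]).round(4) if w.any() else 0)
E
```

```text
t 17.0 tcp [0.5685 0.2314 0.1373] yaw 37.0 off [ 0.032 -0.166  0.515] rot [ 0.     0.001 -0.001] w 0.0124 F [ 0.9 -0.5 -0.8]
56 X [-0.0647  0.0553]
-0.06 19 Y -0.191 z [0.137  0.1429 0.149 ]
-0.03 13 Y -0.1936 z [0.1387 0.1435 0.153 ]
0.03 9 Y -0.1922 z [0.1372 0.1415 0.1455]
0.045 8 Y -0.1925 z [0.1361 0.1421 0.1438]
```

{"api": "drive_tool", "payload": {"rows": [{"offset":[0.032,-0.166,0],"rotation":[0,0,-0.001],"claw":0},{"offset":[0.032,-0.166,0.2],"rotation":[0,0,-0.001],"claw":0},{"offset":[0.032,-0.166,0.4],"rotation":[0,0,-0.001],"claw":0},{"offset":[0.032,-0.166,0.44],"rotation":[0,0,-0.001],"claw":0},{"offset":[0.032,-0.166,0.48],"rotation":[0,0,-0.001],"claw":0},{"offset":[0.032,-0.166,0.51],"rotation":[0,0,-0.001],"claw":0},{"offset":[0.032,-0.166,0.51],"rotation":[0,0,-0.001],"claw":0}]}}

```text
clock: 17.63
tcp_pos: [0.5578, 0.2558, 0.0621]
orientation: [2.977, 1.002, 0.001]
contact_force: [0.1, 0.1, 0.8]
grip_width: 0.0122
gripper_force: 68.6
```

```bash
python3 -c "
from h import *
plan(.5572,.2540,.029,37.2)"
```

```text
t 17.63 tcp [0.5578 0.2558 0.0621] yaw 37.2 off [-0.011  0.007  0.22 ] rot [ 0. -0.  0.] w 0.0122 F [0.1 0.1 0.8]
```

{"api": "drive_tool", "payload": {"rows": [{"offset":[0,0.007,0.04],"rotation":[0,0,0],"claw":0},{"offset":[0,0.007,0.08],"rotation":[0,0,0],"claw":0},{"offset":[0,0.007,0.12],"rotation":[0,0,0],"claw":0},{"offset":[0,0.007,0.15],"rotation":[0,0,0],"claw":0},{"offset":[0,0.007,0.18],"rotation":[0,0,0],"claw":0},{"offset":[0,0.007,0.215],"rotation":[0,0,0],"claw":0},{"offset":[0,0.007,0.215],"rotation":[0,0,0],"claw":0},{"offset":[0,0.007,0.215],"rotation":[0,0,0],"claw":0}]}}

```text
clock: 18.3
tcp_pos: [0.5583, 0.2554, 0.0321]
orientation: [2.976, 1.003, 0.001]
contact_force: [-5.9, -5.7, 24.2]
grip_width: 0.0122
gripper_force: 71.7
```

{"api": "drive_tool", "payload": {"rows": [{"offset":[0,0,0],"rotation":[0,0,0],"claw":0.35},{"offset":[0,0,0],"rotation":[0,0,0],"claw":0.35},{"offset":[0,0,0],"rotation":[0,0,0],"claw":0.35},{"offset":[0,0,0],"rotation":[0,0,0],"claw":0.35},{"offset":[0,0,-0.3],"rotation":[0,0,0],"claw":0.35},{"offset":[0,0,-0.6],"rotation":[0,0,0],"claw":0.4},{"offset":[0,0,-0.85],"rotation":[0,0,0],"claw":0.5},{"offset":[0,0,-0.85],"rotation":[0,0,0],"claw":0.5},{"offset":[0,0,-0.85],"rotation":[0,0,0],"claw":0.5}]}}

```text
clock: 19.05
tcp_pos: [0.5595, 0.2568, 0.16]
orientation: [-2.976, -1.004, -0.009]
contact_force: [-0.4, 0.5, -0.9]
grip_width: 0.0428
gripper_force: 0.0
```

```bash
python3 -c "
from h import *
plan(.516,.0215,.15,36.8)"
```

```text
t 19.05 tcp [0.5595 0.2568 0.16  ] yaw 37.3 off [-1.181  1.072  0.061] rot [ 0.    -0.003  0.004] w 0.0428 F [-0.4  0.5 -0.9]
```

{"api": "drive_tool", "payload": {"rows": [{"offset":[-0.59,0.535,0],"rotation":[0,0,0.004],"claw":0.42},{"offset":[-0.59,0.535,0],"rotation":[0,0,0.004],"claw":0.42},{"offset":[-0.59,0.535,0],"rotation":[0,0,0.004],"claw":0.42},{"offset":[-0.59,0.535,0],"rotation":[0,0,0.004],"claw":0.42},{"offset":[-0.59,0.535,0],"rotation":[0,0,0.004],"claw":0.42}]}}

```text
clock: 19.47
tcp_pos: [0.5349, 0.1348, 0.1552]
orientation: [2.982, 0.985, -0.006]
contact_force: [-0.5, 0.2, 1.2]
grip_width: 0.0358
gripper_force: 0.0
```

{"api": "drive_tool", "payload": {"rows": [{"offset":[-0.6,0.535,0.06],"rotation":[0,0,0],"claw":0.42},{"offset":[-0.6,0.535,0.06],"rotation":[0,0,0],"claw":0.42},{"offset":[-0.6,0.535,0.06],"rotation":[0,0,0],"claw":0.42},{"offset":[-0.6,0.535,0.06],"rotation":[0,0,0],"claw":0.42},{"offset":[-0.6,0.535,0.06],"rotation":[0,0,0],"claw":0.42},{"offset":[-0.6,0.535,0.06],"rotation":[0,0,0],"claw":0.42},{"offset":[-0.6,0.535,0.06],"rotation":[0,0,0],"claw":0.42}]}}

```text
clock: 20.05
tcp_pos: [0.5124, 0.0224, 0.1477]
orientation: [-2.978, -0.997, -0.0]
contact_force: [-0.7, 0.7, 0.4]
grip_width: 0.036
gripper_force: 0.0
```

```bash
python3 - <<'E'
from h import *
f=grab_frame("top"); np.savez("top7.npz",**f)
plan(.516,.0215,.05,36.8)
seat(f,-.1649,yel(f)); seat(f,-.113,yel(f))
E
```

```text
t 20.1 tcp [0.5124 0.0223 0.1478] yaw 37.0 off [0.015 0.019 0.652] rot [-0.    -0.     0.002] w 0.0357 F [-0.1 -0.3  0.4]
X ext [-0.0596  0.059 ]
-0.06 24 Y -0.1632 ztop [0.0378 0.0412]
-0.02 45 Y -0.1637 ztop [0.0372 0.0402]
0.0 41 Y -0.1631 ztop [0.0365 0.0406]
0.02 45 Y -0.1634 ztop [0.0373 0.0407]
0.06 21 Y -0.1637 ztop [0.0369 0.0393]
X ext [-0.0604  0.0575]
-0.06 26 Y -0.1118 ztop [0.0392 0.0413]
-0.02 42 Y -0.1119 ztop [0.0383 0.0407]
0.0 45 Y -0.1118 ztop [0.0364 0.0395]
0.02 47 Y -0.1113 ztop [0.0367 0.0388]
0.06 18 Y -0.1116 ztop [0.0368 0.04  ]
```

Both highlighters are seated. Next is the eraser: check the reading, then grip it.

{"api": "drive_tool", "payload": {"rows": [{"offset":[0.015,0.019,0.3],"rotation":[0,0,0],"claw":0.42},{"offset":[0.015,0.019,0.6],"rotation":[0,0,0],"claw":0.42},{"offset":[0.015,0.019,0.65],"rotation":[0,0,0],"claw":0.42},{"offset":[0.015,0.019,0.65],"rotation":[0,0,0],"claw":0.42},{"offset":[0.015,0.019,0.65],"rotation":[0,0,0],"claw":0.42}]}}

```text
clock: 20.52
tcp_pos: [0.5155, 0.0205, 0.0502]
orientation: [-2.979, -0.995, 0.002]
contact_force: [-0.2, 0.6, 0.2]
grip_width: 0.036
gripper_force: 0.0
```

```bash
python3 -c "
from h import *
plan(.516,.0215,.003,36.8)"
```

```text
t 20.52 tcp [0.5155 0.0205 0.0502] yaw 37.0 off [ 0.007 -0.003  0.314] rot [-0.001  0.     0.001] w 0.036 F [-0.2  0.6  0.2]
```

{"api": "drive_tool", "payload": {"force": 40, "rows": [{"offset":[0.007,0,0.16],"rotation":[0,0,0],"claw":0.42},{"offset":[0.007,0,0.31],"rotation":[0,0,0],"claw":0.42},{"offset":[0.007,0,0.31],"rotation":[0,0,0],"claw":0.42},{"offset":[0.007,0,0.31],"rotation":[0,0,0],"claw":0},{"offset":[0.007,0,0.31],"rotation":[0,0,0],"claw":0},{"offset":[0.007,0,0.31],"rotation":[0,0,0],"claw":0},{"offset":[0.007,0,0.31],"rotation":[0,0,0],"claw":0},{"offset":[0.007,0,0.31],"rotation":[0,0,0],"claw":0}]}}

```text
clock: 21.18
tcp_pos: [0.5177, 0.0197, 0.0055]
orientation: [2.98, 0.992, 0.004]
contact_force: [-0.5, -0.8, 7.8]
grip_width: 0.0204
gripper_force: 41.0
```

{"api": "drive_tool", "payload": {"rows": [{"offset":[0,0,-0.3],"rotation":[0,0,0],"claw":0},{"offset":[0,0,-0.6],"rotation":[0,0,0],"claw":0},{"offset":[0,0,-0.8],"rotation":[0,0,0],"claw":0},{"offset":[0,0,-0.8],"rotation":[0,0,0],"claw":0},{"offset":[0,0,-0.8],"rotation":[0,0,0],"claw":0},{"offset":[0,0,-0.8],"rotation":[0,0,0],"claw":0}]}}

```text
clock: 21.68
tcp_pos: [0.5162, 0.0194, 0.1242]
orientation: [2.981, 0.992, 0.0]
contact_force: [-0.7, -0.5, -0.3]
grip_width: 0.0206
gripper_force: 40.2
```

```bash
python3 -c "
from h import *
plan(.5947,.2045,.12,37.2)"
```

```text
t 21.68 tcp [0.5162 0.0194 0.1242] yaw 36.8 off [ 1.158 -0.674  0.028] rot [ 0.    -0.    -0.003] w 0.0206 F [-0.7 -0.5 -0.3]
```

{"api": "drive_tool", "payload": {"rows": [{"offset":[0.58,-0.34,0],"rotation":[0,0,0],"claw":0},{"offset":[0.58,-0.34,0],"rotation":[0,0,0],"claw":0},{"offset":[0.58,-0.34,0],"rotation":[0,0,0],"claw":0},{"offset":[0.58,-0.34,0],"rotation":[0,0,0],"claw":0},{"offset":[0.58,-0.34,0],"rotation":[0,0,0],"claw":0}]}}

```text
clock: 22.1
tcp_pos: [0.5544, 0.1136, 0.1222]
orientation: [-2.979, -0.996, 0.005]
contact_force: [-0.6, -0.6, -0.6]
grip_width: 0.0204
gripper_force: 40.2
```

{"api": "drive_tool", "payload": {"rows": [{"offset":[0.58,-0.34,0],"rotation":[0,0,-0.003],"claw":0},{"offset":[0.58,-0.34,0],"rotation":[0,0,-0.003],"claw":0},{"offset":[0.58,-0.34,0],"rotation":[0,0,-0.003],"claw":0},{"offset":[0.58,-0.34,0],"rotation":[0,0,-0.003],"claw":0},{"offset":[0.58,-0.34,0],"rotation":[0,0,-0.003],"claw":0},{"offset":[0.58,-0.34,0],"rotation":[0,0,-0.003],"claw":0},{"offset":[0.58,-0.34,0],"rotation":[0,0,-0.003],"claw":0}]}}

```text
clock: 22.68
tcp_pos: [0.5941, 0.2027, 0.1233]
orientation: [2.978, 0.997, -0.003]
contact_force: [-0.3, 0.8, -0.7]
grip_width: 0.0203
gripper_force: 40.2
```

```bash
python3 -c "
from h import *
plan(.5947,.2045,.045,37.2)"
```

```text
t 22.68 tcp [0.5941 0.2027 0.1233] yaw 37.0 off [ 0.012 -0.008  0.522] rot [ 0.     0.001 -0.002] w 0.0203 F [-0.3  0.8 -0.7]
```

{"api": "drive_tool", "payload": {"rows": [{"offset":[0.012,-0.008,0.25],"rotation":[0,0,0],"claw":0},{"offset":[0.012,-0.008,0.5],"rotation":[0,0,0],"claw":0},{"offset":[0.012,-0.008,0.54],"rotation":[0,0,0],"claw":0},{"offset":[0.012,-0.008,0.57],"rotation":[0,0,0],"claw":0},{"offset":[0.012,-0.008,0.6],"rotation":[0,0,0],"claw":0},{"offset":[0.012,-0.008,0.615],"rotation":[0,0,0],"claw":0},{"offset":[0.012,-0.008,0.615],"rotation":[0,0,0],"claw":0}]}}

```text
clock: 23.27
tcp_pos: [0.5962, 0.2077, 0.0331]
orientation: [-2.978, -1.001, -0.003]
contact_force: [0.2, 0.6, -0.6]
grip_width: 0.0203
gripper_force: 40.2
```

{"api": "drive_tool", "payload": {"rows": [{"offset":[0,0.015,0.02],"rotation":[0,0,0],"claw":0},{"offset":[0,0.015,0.02],"rotation":[0,0,0],"claw":0},{"offset":[0,0.015,0.02],"rotation":[0,0,0],"claw":0.35},{"offset":[0,0.015,0.02],"rotation":[0,0,0],"claw":0.35},{"offset":[0,0.015,0.02],"rotation":[0,0,0],"claw":0.35},{"offset":[0,0.015,0.02],"rotation":[0,0,0],"claw":0.35},{"offset":[0,0.015,-0.3],"rotation":[0,0,0],"claw":0.35},{"offset":[0,0.015,-0.6],"rotation":[0,0,0],"claw":0.5},{"offset":[0,0.015,-0.85],"rotation":[0,0,0],"claw":0.65},{"offset":[0,0.015,-0.85],"rotation":[0,0,0],"claw":0.65},{"offset":[0,0.015,-0.85],"rotation":[0,0,0],"claw":0.65}]}}

```text
clock: 24.18
tcp_pos: [0.599, 0.207, 0.1634]
orientation: [-2.977, -1.001, -0.012]
contact_force: [-0.4, 0.3, 0.4]
grip_width: 0.0552
gripper_force: 0.0
```

```bash
python3 -c "
from h import *
plan(.4588,.0532,.16,45.3)"
```

```text
t 24.18 tcp [0.599  0.207  0.1634] yaw 37.2 off [-1.364  0.252  0.013] rot [ 0.001 -0.004 -0.071] w 0.0552 F [-0.4  0.3  0.4]
```

{"api": "drive_tool", "payload": {"rows": [{"offset":[-0.68,0.125,0],"rotation":[0,0,0],"claw":0.65},{"offset":[-0.68,0.125,0],"rotation":[0,0,0],"claw":0.65},{"offset":[-0.68,0.125,0],"rotation":[0,0,0],"claw":0.65},{"offset":[-0.68,0.125,0],"rotation":[0,0,0],"claw":0.65},{"offset":[-0.68,0.125,0],"rotation":[0,0,0],"claw":0.65}]}}

```text
clock: 24.6
tcp_pos: [0.5255, 0.1279, 0.1581]
orientation: [2.978, 0.999, -0.004]
contact_force: [0.3, 0.4, 0.8]
grip_width: 0.0558
gripper_force: 0.0
```

{"api": "drive_tool", "payload": {"rows": [{"offset":[-0.68,0.125,0],"rotation":[0,0,-0.071],"claw":0.65},{"offset":[-0.68,0.125,0],"rotation":[0,0,-0.071],"claw":0.65},{"offset":[-0.68,0.125,0],"rotation":[0,0,-0.071],"claw":0.65},{"offset":[-0.68,0.125,0],"rotation":[0,0,-0.071],"claw":0.65},{"offset":[-0.68,0.125,0],"rotation":[0,0,-0.071],"claw":0.65},{"offset":[-0.68,0.125,0],"rotation":[0,0,-0.071],"claw":0.65},{"offset":[-0.68,0.125,0],"rotation":[0,0,-0.071],"claw":0.65}]}}

```text
clock: 25.18
tcp_pos: [0.458, 0.0543, 0.1593]
orientation: [-2.897, -1.213, -0.002]
contact_force: [0.3, 0.5, -0.1]
grip_width: 0.0551
gripper_force: 0.0
```

```bash
python3 -c "
from h import *
plan(.4588,.0532,.08,45.3)"
```

```text
t 25.18 tcp [0.458  0.0543 0.1593] yaw 45.4 off [-0.002  0.009  0.528] rot [-0.    -0.001  0.001] w 0.0551 F [ 0.3  0.5 -0.1]
```

{"api": "drive_tool", "payload": {"force": 70, "rows": [{"offset":[0,0.009,0.3],"rotation":[0,0,0],"claw":0.65},{"offset":[0,0.009,0.55],"rotation":[0,0,0],"claw":0.65},{"offset":[0,0.009,0.75],"rotation":[0,0,0],"claw":0.65},{"offset":[0,0.009,0.84],"rotation":[0,0,0],"claw":0.65},{"offset":[0,0.009,0.84],"rotation":[0,0,0],"claw":0.65},{"offset":[0,0.009,0.84],"rotation":[0,0,0],"claw":0},{"offset":[0,0.009,0.84],"rotation":[0,0,0],"claw":0},{"offset":[0,0.009,0.84],"rotation":[0,0,0],"claw":0},{"offset":[0,0.009,0.84],"rotation":[0,0,0],"claw":0},{"offset":[0,0.009,0.84],"rotation":[0,0,0],"claw":0},{"offset":[0,0.009,0.84],"rotation":[0,0,0],"claw":0}]}}

```text
clock: 26.1
tcp_pos: [0.4595, 0.0523, 0.0347]
orientation: [2.899, 1.21, 0.006]
contact_force: [1.3, -0.0, 7.4]
grip_width: 0.0235
gripper_force: 70.0
```

{"api": "drive_tool", "payload": {"rows": [{"offset":[0,0,-0.2],"rotation":[0,0,0],"claw":0},{"offset":[0,0,-0.4],"rotation":[0,0,0],"claw":0},{"offset":[0,0,-0.6],"rotation":[0,0,0],"claw":0},{"offset":[0,0,-0.8],"rotation":[0,0,0],"claw":0},{"offset":[0,0,-0.8],"rotation":[0,0,0],"claw":0},{"offset":[0,0,-0.8],"rotation":[0,0,0],"claw":0}]}}

```text
clock: 26.6
tcp_pos: [0.4584, 0.0516, 0.1546]
orientation: [2.898, 1.209, 0.005]
contact_force: [0.7, 0.1, -4.2]
grip_width: 0.0241
gripper_force: 70.2
```

```bash
python3 -c "
from h import *
plan(.4583,.3842,.15,37.2)"
```

```text
t 26.6 tcp [0.4584 0.0516 0.1546] yaw 45.3 off [ 1.575 -1.561  0.031] rot [ 0.001 -0.001  0.07 ] w 0.0241 F [ 0.7  0.1 -4.2]
```

{"api": "drive_tool", "payload": {"rows": [{"offset":[0.8,-0.78,0],"rotation":[0,0,0],"claw":0},{"offset":[0.8,-0.78,0],"rotation":[0,0,0],"claw":0},{"offset":[0.8,-0.78,0],"rotation":[0,0,0],"claw":0},{"offset":[0.8,-0.78,0],"rotation":[0,0,0],"claw":0},{"offset":[0.8,-0.78,0],"rotation":[0,0,0],"claw":0}]}}

```text
clock: 27.02
tcp_pos: [0.4567, 0.2288, 0.1523]
orientation: [-2.887, -1.223, -0.001]
contact_force: [0.6, 0.7, -1.6]
grip_width: 0.0238
gripper_force: 70.2
```

{"api": "drive_tool", "payload": {"rows": [{"offset":[0.78,-0.78,0],"rotation":[0,0,0.07],"claw":0},{"offset":[0.78,-0.78,0],"rotation":[0,0,0.07],"claw":0},{"offset":[0.78,-0.78,0],"rotation":[0,0,0.07],"claw":0},{"offset":[0.78,-0.78,0],"rotation":[0,0,0.07],"claw":0},{"offset":[0.78,-0.78,0],"rotation":[0,0,0.07],"claw":0},{"offset":[0.78,-0.78,0],"rotation":[0,0,0.07],"claw":0},{"offset":[0.78,-0.78,0],"rotation":[0,0,0.07],"claw":0}]}}

```text
clock: 27.6
tcp_pos: [0.457, 0.3834, 0.151]
orientation: [2.974, 1.005, -0.006]
contact_force: [0.2, -1.6, -3.2]
grip_width: 0.024
gripper_force: 70.3
```

```bash
python3 - <<'E'
from h import *
f=grab_frame("side"); np.savez("side8.npz",**f)
plan(.4583,.3842,.075,37.2)
cv2.imwrite("pics/m8.png",cv2.resize(f["frame"][90:250,170:330],(600,600),interpolation=cv2.INTER_CUBIC)[...,::-1])
P=pts(f);X,Y=caddy(P);h=cv2.cvtColor(f["frame"],cv2.COLOR_RGB2HSV)
m=((h[...,0]<10)|(h[...,0]>170))&(h[...,1]>120)&(P[...,2]>.1)&(abs(X)<.12)&(abs(Y)<.08)
print(m.sum(),"redX",np.percentile(X[m],[1,99]).round(4),"Y",np.percentile(Y[m],[2,50,98]).round(4))
m=(P[...,2]>.105)&(P[...,2]<.14)&(abs(X)<.12)&(abs(Y)<.08); print(m.sum(),"footX",np.percentile(X[m],[1,99]).round(4),"Y",np.percentile(Y[m],[2,50,98]).round(4))
for a,b in((-.08,-.04),(.03,.08)):
  w=m&(X>a)&(X<b); print(w.sum(),np.percentile(P[w][:,2],[2,10]).round(4) if w.any() else 0)
E
```

```text
t 27.65 tcp [0.4576 0.3825 0.1514] yaw 37.2 off [ 0.012 -0.007  0.509] rot [0.001 0.002 0.   ] w 0.0238 F [ 0.7 -1.1 -2.8]
124 redX [-0.0707  0.066 ] Y [-0.0299 -0.0077  0.0089]
199 footX [-0.0731  0.0642] Y [-0.0205 -0.0111  0.0096]
68 [0.119  0.1203]
44 [0.1197 0.1207]
```

View pics/m8.png

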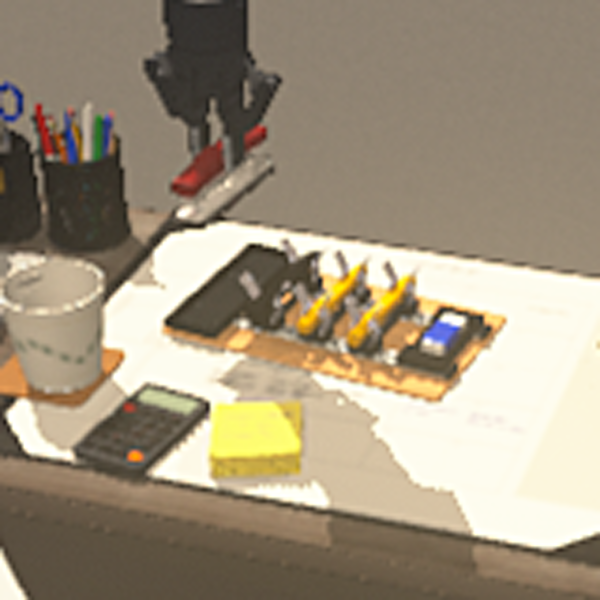

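The stapler is held level at (220,175). Both highlighters sit in their clips and the eraser in its tray at (445,335). Now I'll lower the stapler.

{"api": "drive_tool", "payload": {"rows": [{"offset":[0.018,-0.007,0.2],"rotation":[0,0,0],"claw":0},{"offset":[0.018,-0.007,0.4],"rotation":[0,0,0],"claw":0},{"offset":[0.018,-0.007,0.46],"rotation":[0,0,0],"claw":0},{"offset":[0.018,-0.007,0.51],"rotation":[0,0,0],"claw":0},{"offset":[0.018,-0.007,0.55],"rotation":[0,0,0],"claw":0},{"offset":[0.018,-0.007,0.58],"rotation":[0,0,0],"claw":0},{"offset":[0.018,-0.007,0.6],"rotation":[0,0,0],"claw":0},{"offset":[0.018,-0.007,0.6],"rotation":[0,0,0],"claw":0}]}}

```text
clock: 28.32
tcp_pos: [0.4598, 0.3874, 0.0636]
orientation: [-2.977, -1.004, -0.001]
contact_force: [-0.4, 0.6, -3.4]
grip_width: 0.0238
gripper_force: 70.3
```

{"api": "drive_tool", "payload": {"rows": [{"offset":[-0.012,0.011,0.01],"rotation":[0,0,0],"claw":0},{"offset":[-0.012,0.011,0.02],"rotation":[0,0,0],"claw":0},{"offset":[-0.012,0.011,0.032],"rotation":[0,0,0],"claw":0},{"offset":[-0.012,0.011,0.032],"rotation":[0,0,0],"claw":0},{"offset":[-0.012,0.011,0.032],"rotation":[0,0,0],"claw":0}]}}

```text
clock: 28.73
tcp_pos: [0.4591, 0.3849, 0.0585]
orientation: [2.977, 1.004, 0.0]
contact_force: [-0.5, -0.5, -2.9]
grip_width: 0.0238
gripper_force: 70.3
```

Just above the floor. I'll go 1 mm lower, then release to a narrow opening and retreat.

{"api": "drive_tool", "payload": {"rows": [{"offset":[0,0,0.01],"rotation":[0,0,0],"claw":0},{"offset":[0,0,0.01],"rotation":[0,0,0],"claw":0},{"offset":[0,0,0.01],"rotation":[0,0,0],"claw":0.45},{"offset":[0,0,0.01],"rotation":[0,0,0],"claw":0.45},{"offset":[0,0,0.01],"rotation":[0,0,0],"claw":0.45},{"offset":[0,0,0.01],"rotation":[0,0,0],"claw":0.45},{"offset":[0,0,-0.2],"rotation":[0,0,0],"claw":0.45},{"offset":[0,0,-0.5],"rotation":[0,0,0],"claw":0.45},{"offset":[0,0,-0.8],"rotation":[0,0,0],"claw":0.45},{"offset":[0,0,-0.8],"rotation":[0,0,0],"claw":0.45}]}}

```text
clock: 29.57
tcp_pos: [0.4618, 0.3882, 0.1861]
orientation: [-2.972, -1.003, -0.016]
contact_force: [1.8, 1.0, 1.0]
grip_width: 0.0385
gripper_force: 0.0
```

{"api": "drive_tool", "payload": {"rows": [{"offset":[0.2,1,0],"rotation":[0,0,0],"claw":0.45},{"offset":[0.2,1,0],"rotation":[0,0,0],"claw":0.45},{"offset":[0.2,1,0],"rotation":[0,0,0],"claw":0.45},{"offset":[0.2,1,0],"rotation":[0,0,0],"claw":0.45},{"offset":[0.2,1,0],"rotation":[0,0,0],"claw":0.45}]}}

```text
clock: 29.98
tcp_pos: [0.58, 0.276, 0.1782]
orientation: [2.978, 0.987, 0.003]
contact_force: [0.1, -0.7, -0.4]
grip_width: 0.0383
gripper_force: 0.0
```

{"api": "drive_tool", "payload": {"rows": [{"offset":[-0.6,1,0],"rotation":[0,0,0],"claw":0.45},{"offset":[-0.6,1,0],"rotation":[0,0,0],"claw":0.45},{"offset":[-0.6,1,0],"rotation":[0,0,0],"claw":0.45},{"offset":[-0.6,1,0],"rotation":[0,0,0],"claw":0.45},{"offset":[-0.6,1,0],"rotation":[0,0,0],"claw":0.45}]}}

```text
clock: 30.4
tcp_pos: [0.5942, 0.1002, 0.1782]
orientation: [2.977, 0.988, -0.002]
contact_force: [0.6, -0.9, -0.9]
grip_width: 0.0383
gripper_force: 0.0
```

{"api": "drive_tool", "payload": {"rows": [{"offset":[-0.3,1,0],"rotation":[0,0,0],"claw":0.45},{"offset":[-0.3,1,0],"rotation":[0,0,0],"claw":0.45},{"offset":[-0.3,1,0],"rotation":[0,0,0],"claw":0.45},{"offset":[-0.3,1,0],"rotation":[0,0,0],"claw":0.45},{"offset":[-0.3,1,0],"rotation":[0,0,0],"claw":0.45},{"offset":[-0.3,1,0],"rotation":[0,0,0],"claw":0.45},{"offset":[-0.3,1,0],"rotation":[0,0,0],"claw":0.45}]}}

```text
clock: 30.98
tcp_pos: [0.648, -0.0355, 0.1784]
orientation: [-2.976, -1.005, -0.0]
contact_force: [0.1, 1.1, 0.2]
grip_width: 0.0381
gripper_force: 0.0
```

```bash
python3 - <<'E'
from h import *
f=grab_frame("top"); np.savez("top9.npz",**f); s=grab_frame("side"); np.savez("side9.npz",**s)
cv2.imwrite("pics/m9.png",cv2.resize(f["frame"][160:300,150:310],(686,600),interpolation=cv2.INTER_CUBIC)[...,::-1])
for g in(f,s):
  P=pts(g);X,Y=caddy(P);h=cv2.cvtColor(g["frame"],cv2.COLOR_RGB2HSV);Z=P[...,2]
  m=((h[...,0]<10)|(h[...,0]>170))&(h[...,1]>120)&(Z>.04)&(abs(X)<.12)&(abs(Y)<.06)
  print("stapler red",m.sum(),"X",np.percentile(X[m],[1,99]).round(4),"Y",np.percentile(Y[m],[2,50,98]).round(4),"z",np.percentile(Z[m],[50,98]).round(4))
  m=(Z>.03)&(Z<.1)&(abs(X)<.1)&(abs(Y)<.025); print("all X",np.percentile(X[m],[.5,99.5]).round(4))
  m=(h[...,0]>95)&(h[...,0]<130)&(h[...,1]>100)&(abs(X)<.06)&(abs(Y+.227)<.04); print("eraser blue",m.sum(),"X",X[m].mean().round(4),"Y",Y[m].mean().round(4),"z",np.percentile(Z[m],[10,50,90]).round(4))
  m=(h[...,2]>200)&(h[...,1]<60)&(abs(X)<.04)&(abs(Y+.227)<.018)|m; print("eraser all X",np.percentile(X[m],[2,98]).round(4))
seat(f,-.0614,f["frame"].max(2)<60)
plan(.5,0,.2,37.2)
E
```

```text
stapler red 557 X [-0.0659  0.066 ] Y [-0.0134 -0.0023  0.0104] z [0.0644 0.0719]
all X [-0.0674  0.0662]
eraser blue 145 X -0.0032 Y -0.2265 z [0.0135 0.0247 0.0285]
eraser all X [-0.0239  0.0273]
stapler red 167 X [-0.0701  0.0697] Y [-0.016  -0.0084  0.0059] z [0.0636 0.0724]
all X [-0.0707  0.0717]
eraser blue 32 X 0.0023 Y -0.2261 z [0.0239 0.0261 0.0308]
eraser all X [-0.0219  0.0393]
X ext [-0.0635  0.0567]
-0.06 46 Y -0.061 ztop [0.0449 0.0481]
-0.02 53 Y -0.0618 ztop [0.0435 0.0466]
0.0 45 Y -0.0617 ztop [0.0436 0.0462]
0.02 57 Y -0.0622 ztop [0.0429 0.0466]
0.06 12 Y -0.0618 ztop [0.0424 0.0454]
t 31.08 tcp [ 0.6479 -0.0343  0.1786] yaw 37.5 off [-0.644 -0.782 -0.143] rot [-0.    -0.     0.002] w 0.0388 F [0.3 0.8 0.1]
```

View pics/m9.png

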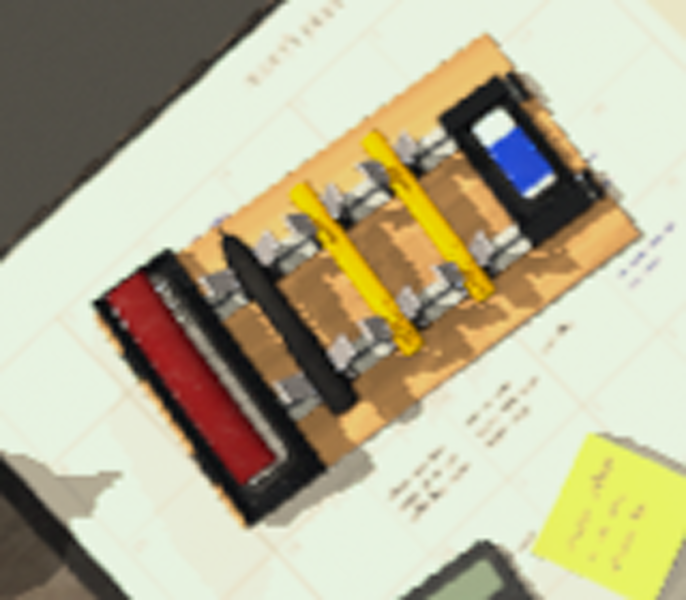

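The final view shows the stapler in its trough (190,385) and the eraser in its tray (512,152). The marker is in the station next to the trough and both highlighters are in theirs. Heights match: stapler red median 0.064 m (0.0505 + 0.014), eraser top about 0.025 m (0.026 expected), and clipped tools level at seat height.

```bash
python3 -c "
from bench import *
print(hand_in())"
```

```text
the job is handed in; nothing more can be done
None
```

I put all five things away and handed the job in at about 31 s of the 115 s; my last camera check had every piece in place, and the hand-in call returned no verdict.

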